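# Close the stone tins and stack them by size

## Task

Put the stones away: close each of the three round tins with the window lid that fits it, lid fully home, and stack the closed tins on the largest one, leaving that one standing where it is: largest at the bottom, medium in the middle, smallest on top, each centred on the one below and level. Keep the tins upright so that the stones stay in, set everything down gently without dropping it, and leave the safety glasses, the soldering tile and its charcoal block alone.

Things in the scene. Friction and masses are not known exactly. Their poses are not given: they have to be found in the camera images.
- tin_large: the large open round aluminium tin with a few stones lying on a grey liner, standing upright on the bench. 64 mm outer diameter; straight body 26 mm high, above it an inset open neck 13 mm high, slightly conical (57 mm outside diameter at the shoulder, 53.4 mm at the rim), 39 mm high in all. Origin: centre of its underside; z up its axis.
- tin_medium: the medium open round aluminium tin with a few stones lying on a grey liner, standing upright on the bench. 52 mm outer diameter; straight body 22 mm high, above it an inset open neck 13 mm high, slightly conical (45 mm outside diameter at the shoulder, 41.4 mm at the rim), 35 mm high in all. Origin: centre of its underside; z up its axis.
- tin_small: the small open round aluminium tin with a few stones lying on a grey liner, standing upright on the bench. 40 mm outer diameter; straight body 18 mm high, above it an inset open neck 13 mm high, slightly conical (33 mm outside diameter at the shoulder, 29.4 mm at the rim), 31 mm high in all. Origin: centre of its underside; z up its axis.
- lid_large: the lid of the large tin: aluminium slip lid with a glass window, lying top up on the bench. 64 mm outer diameter, 14 mm high: 12 mm deep skirt (60 mm inside diameter) under a flat 2 mm top. It drops loosely over the tin's neck until the top rests on the rim: its underside is then 27 mm and its top 41 mm above the tin's underside. Origin: centre of its underside; z up its axis.
- lid_medium: the lid of the medium tin: aluminium slip lid with a glass window, lying top up on the bench. 52 mm outer diameter, 14 mm high: 12 mm deep skirt (48 mm inside diameter) under a flat 2 mm top. It drops loosely over the tin's neck until the top rests on the rim: its underside is then 23 mm and its top 37 mm above the tin's underside. Origin: centre of its underside; z up its axis.
- lid_small: the lid of the small tin: aluminium slip lid with a glass window, lying top up on the bench. 40 mm outer diameter, 14 mm high: 12 mm deep skirt (36 mm inside diameter) under a flat 2 mm top. It drops loosely over the tin's neck until the top rests on the rim: its underside is then 19 mm and its top 33 mm above the tin's underside. Origin: centre of its underside; z up its axis.
- glasses: bystander: safety glasses with clear lenses and black temples standing on the bench, about 145 mm wide (y), 150 mm long (x) and 46 mm high. Origin: at bench height midway between the temples; the lenses stand about 42 mm from it towards -x, the temple ends reach 101 mm towards +x.
- tile: bystander: white ceramic soldering tile lying flat, 100 x 150 x 18 mm (x, y, z). Origin: centre of its underside.
- charcoal: bystander: black charcoal soldering block lying on the tile, 60 x 90 x 30 mm (x, y, z). Origin: centre of its underside.
Not all that is in view belongs to the job. What is shaped like the lid_medium but orange or yellow is not meant.

How it is judged (in metres and radians):
At the end, for the whole second after the job is handed in: Each lid fully home on its own tin (height within 2 mm, centred within 5 mm); medium tin on the large lid, small tin on the medium lid (centred within 9 mm, resting flat); all level within 0.06 rad and at rest; large tin within 40 mm of its starting place (z of lid_large in the frame of tin_large between 0.025 and 0.029 m and horizontal distance between lid_large and tin_large below 0.005 m and angle between each of tin_large, lid_large, tin_medium, lid_medium, tin_small, lid_small's own z axis and vertical below 0.06 rad and z of lid_medium in the frame of tin_medium between 0.021 and 0.025 m and horizontal distance between lid_medium and tin_medium below 0.005 m and z of lid_small in the frame of tin_small between 0.017 and 0.021 m and horizontal distance between lid_small and tin_small below 0.005 m and z of tin_medium in the frame of lid_large between 0.012 and 0.0165 m and horizontal distance between tin_medium and lid_large below 0.009 m and z of tin_small in the frame of lid_medium between 0.012 and 0.0165 m and horizontal distance between tin_small and lid_medium below 0.009 m and distance of tin_large from where it was at the start of the episode below 0.04 m and linear speed of each of tin_large, tin_medium, tin_small, lid_large, lid_medium, lid_small below 0.02 m/s and angular speed of each of tin_large, tin_medium, tin_small, lid_large, lid_medium, lid_small below 0.3 rad/s); the robot touches nothing.
It fails at once if a tin is tipped by more than about 35 degrees (angle between any of tin_large, tin_medium, tin_small's own z axis and vertical above 0.6 rad).
It fails at once if a tin or a lid is dropped (falls freely by more than about 2 cm) ((linear speed of tin_large above 0.6 m/s and contact force between tin_large and anything else below 0.001 N) or (linear speed of tin_medium above 0.6 m/s and contact force between tin_medium and anything else below 0.001 N) or (linear speed of tin_small above 0.6 m/s and contact force between tin_small and anything else below 0.001 N) or (linear speed of lid_large above 0.6 m/s and contact force between lid_large and anything else below 0.001 N) or (linear speed of lid_medium above 0.6 m/s and contact force between lid_medium and anything else below 0.001 N) or (linear speed of lid_small above 0.6 m/s and contact force between lid_small and anything else below 0.001 N)).
It fails at once if the glasses, the tile or the charcoal block is moved by more than 2 cm (distance of any of glasses, tile, charcoal from where it was at the start of the episode above 0.02 m).
It also fails if it takes over 106 s, if anything falls off the work surface, if the arm or the gripper's body presses on something with over 40 N, if the wrist force passes 120 N, or if a joint passes its speed limit or range.

## Robot

A 6-joint arm with a two-finger parallel gripper is mounted at the origin on the work surface. World frame = base frame: x ahead of the robot, y to its left, z up, the work surface at z = 0. Lengths are in mm, angles in rad, forces in N, time in s.
With the tool pointing down it reaches from about 275 to 750 mm from the base axis. Payload 10.2 kg.
Tool frame: the origin (TCP) lies midway between the tips of the shut fingers; the grasp point (between the pads) lies 19 mm behind it (ctrl.pinch_z is the distance from the TCP to the grasp point, in mm); x points along the fingers, z is the direction in which the jaws open and shut, and the axes are right-handed (so a half turn about x gives the same grasp; the last joint's range is limited). The gripper opens to 85 mm and grips with 20 to 120 N. Pads are 22 mm wide; open, the fingers measure 114 mm over their backs; the gripper's body (76 mm by 85 mm) begins 54 mm behind the grasp point. The pads swing forward as they close: fully open they stand 13 mm farther back than shut.
Start: joints at [-0.223, 0.313, 1.498, -0, 1.331, -0.223], TCP at [525.006, -0.013, 231.294] pointing down, gripper open.
Joint ranges: [-2.94, 2.94], [-0.97, 2.17], [0.19, 2.56], [-1.23, 4.37], [0.02, 3.11], [-2.88, 2.88]. Speed limits (rad/s): [2.39, 2.39, 3.01, 3.14, 3.14, 3.14].

## Interface

Orientations are given as a unit quaternion [w, x, y, z].
In Python, from rig import ctrl, capture, workorder, nets gives the robot as it stands. The module is installed in compiled form; this text tells all that it offers.
- The arm moves only by the tool send_rows, never from a script. Its argument "rows" is text: rows parted by semicolons, each of 5 numbers parted by spaces: the opening, from 0 (shut) to 1 (fully open), then the shift along the tool's x, y, z in cm, then the turn about the tool's x in units of 5 degrees (1.0 is 5 degrees). In form: grip x y z yaw; .... A call has 1 to 12 rows; each row is the pose to reach, as a shift and turn from the pose commanded when the call began, along the tool's axes at that moment; what a row does not reach only later rows make up. A row lasts 1/10 s, in which the tool goes at most 50 mm and 8.59 degrees, less where a joint would pass 70% of its speed; a pose out of reach is approached as far as the arm can. A call with a gripper value outside its range is refused whole. The fingers move at their own pace and stop on an object; "grip_force" is the grip in N (left out, the last holds). Time passes only in rows, so rows that repeat a pose let the fingers close. It gives the time, the measured TCP pose, the force and the opening at its end, in the units of the state.
- ctrl.sense(): the state, without advancing time (a new reading comes with each control period).
- capture(name): name is "scene" or "side" or "wrist"; returns a dict with "pixels" (400x640x3 uint8, red, green, blue), "intrinsics" (3x3 intrinsics, pixels), "view" (4x4, takes a point from world to camera coordinates); the wrist camera has in their place "mount" (4x4, takes a point from camera to tool coordinates, whose origin is the TCP and whose axes are the tool frame's). Camera axes: x right, y down, z forward; pixel columns grow to the right and rows downward; lengths in mm; the calibration is good to about 2 mm. The wrist camera is an equidistant fisheye: a pixel r from the principal point sees the ray r / f radians off the axis. A picture is of the moment at which its call begins: read the wrist's pose just before it. There is no depth.
- workorder.finish_job(): hands the job in, once; it reports no verdict.
Trained networks look in a picture, given as the dict that the camera call returned (one of the last four; its "shot" number tells which), for a name from the list of things; names that differ only in an ending like _2 or _b are one class to them, and where a whole thing is asked for, a point or a joint stands for the part that bears it (a point fixed in the world has none). Each returns a list of dicts, best first, with "confidence" (0 to 1); they miss things now and then, are a little off and sometimes report something else, mostly with a low value. They report only what shows in the picture. A call takes as long as a camera call. They do not tell look-alikes from the thing itself.
- nets.boxes_of(picture, target): "location" ([x, y, z] in mm, in world coordinates, good to about 4 mm: the middle of the surface that is visible of it).
- nets.spot_point(picture, target): "location" ([x, y, z] in mm, in world coordinates, good to about 4 mm: a listed point, or the origin of a listed thing).
The state is a dict: "time_s": time; "joints": joint angles; "dq": joint speeds; "tau": joint torques, N m; "eef_pos": TCP position; "ee_rot": TCP orientation; "force": force on the tool from outside, world axes, zero at the start; "wrist_torque": the same for the moment, N m; "grip_width": opening from 0.0 (shut) to 1.0 (fully open).
Only numpy, scipy, OpenCV 4.12 (cv2) and the standard library are available. Lean on these libraries where they do the work, as an engineer would, in place of code of your own. Each camera call takes 0.05 s, during which the arm holds its last target.

## Working session

There is one attempt and no reset: what is moved stays moved. The work goes in short steps, Python scripts to look and compute and a tool call to move; the robot and the scene stay as the last step left them, time stands still between calls to the robot, and variables do not carry over. Pictures are saved under pics/ and viewed, and the job is handed in when it is done.

Besides the shell and the picture viewer there is one more tool, called as name(argument=value, ...), one argument or row to a line, values as JSON. send_rows: Moves the arm, as the interface text tells. Its arguments: {"type":"object","properties":{"rows":{"type":"string"},"grip_force":{"type":"number"}},"required":["rows"]}

```bash
ls; mkdir -p pics; cat > h.py <<'E'
import numpy as np, cv2
from rig import ctrl, capture, workorder, nets
def save(p,n): cv2.imwrite('pics/'+n+'.png', cv2.cvtColor(np.asarray(p['pixels']),cv2.COLOR_RGB2BGR))
E
python3 - <<'E'
from h import *
s=ctrl.sense(); print(s, ctrl.pinch_z)
for c in ['scene','side','wrist']:
    p=capture(c); save(p,c+'0')
    print(c,p['intrinsics'].tolist() if hasattr(p['intrinsics'],'tolist') else p['intrinsics'],np.round(p.get('view',p.get('mount')),3).tolist())
    for t in ['tin_large','tin_medium','tin_small','lid_large','lid_medium','lid_small','glasses','tile','charcoal']:
        print(t,[(np.round(d['location']).tolist(),round(d['confidence'],2)) for d in nets.spot_point(p,t)][:4])
E
```

```text
pics
{'time_s': 0.0, 'joints': array([-2.23385786e-01,  3.13439777e-01,  1.49843413e+00, -1.64803768e-05,
        1.33101521e+00, -2.23370212e-01]), 'dq': array([ 0.00031522,  0.00020234, -0.00016787, -0.00156041, -0.00015023,
        0.00061365]), 'tau': array([-5.78409599e-04, -4.12261176e+01, -2.59742296e+01, -3.58453699e-04,
        4.11797926e-03, -1.23038126e-05]), 'eef_pos': array([5.24739158e+02, 5.03624785e-02, 2.30741426e+02]), 'ee_rot': array([7.06658399e-01, 1.00140441e-04, 7.07554866e-01, 9.19024593e-05]), 'force': array([ 0.28758946, -0.19929824, -0.25795364]), 'wrist_torque': array([ 0.02366134, -0.0308755 ,  0.05499782]), 'grip_width': 0.9950280312607515} 18.700000000000003
scene [[375.7908555252772, 0.0, 318.5698168956386], [0.0, 375.7908555252772, 211.6602111842496], [0.0, 0.0, 1.0]] [[0.029, 1.0, -0.01, -30.48], [0.554, -0.024, -0.832, -262.722], [-0.832, 0.019, -0.555, 1449.684], [0.0, 0.0, 0.0, 1.0]]
tin_large []
tin_medium [([450.0, 15.0, 3.0], 0.85), ([612.0, 188.0, 1.0], 0.64)]
tin_small [([611.0, 187.0, -2.0], 0.56)]
lid_large [([616.0, -185.0, -1.0], 0.9), (
[... 872 characters left out ...]
0.66), ([618.0, 2.0, -1.0], 0.58)]
lid_small [([440.0, -180.0, -0.0], 0.48)]
glasses [([457.0, 443.0, -2.0], 0.52)]
tile [([435.0, -432.0, -5.0], 0.72)]
charcoal [([431.0, -422.0, 21.0], 0.69)]
wrist [[309.70691628693146, 0.0, 318.7779421076862], [0.0, 309.70691628693146, 200.30837250404858], [0.0, 0.0, 1.0]] [[-0.0, -0.279, 0.96, -142.878], [-0.0, -0.96, -0.279, 70.733], [1.0, -0.0, 0.0, -1.132], [0.0, 0.0, 0.0, 1.0]]
tin_large [([435.0, 192.0, -4.0], 0.97)]
tin_medium [([454.0, 14.0, -2.0], 0.63)]
tin_small []
lid_large [([612.0, -183.0, -2.0], 0.61)]
lid_medium [([714.0, -53.0, 1.0], 0.87), ([622.0, 4.0, 0.0], 0.56)]
lid_small [([439.0, -177.0, -1.0], 0.57)]
glasses []
tile []
charcoal []
```

View pics/scene0.png

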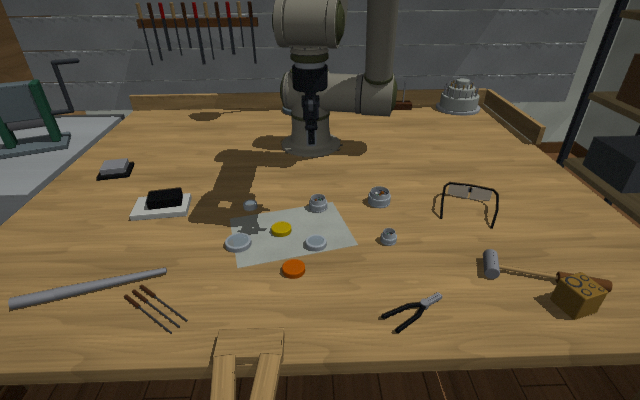

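View pics/side0.png

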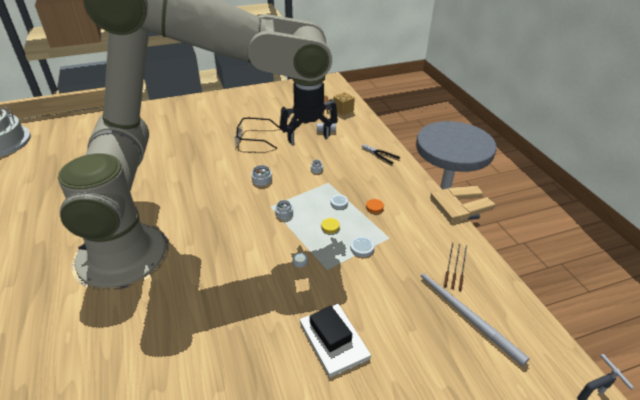

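View pics/wrist0.png

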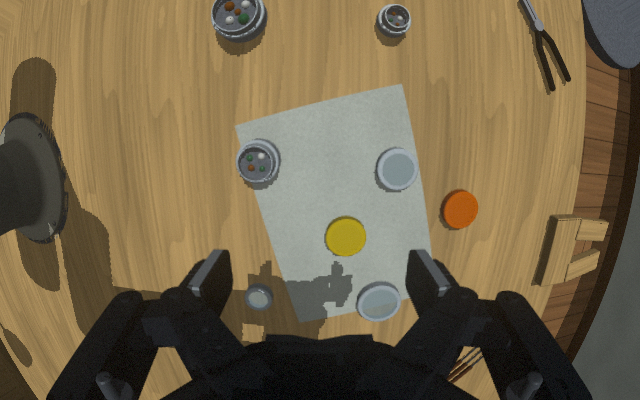

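The three views agree.

| Item | Wrist pixel | World position (mm) |
|---|---|---|
| tin_large | (238,15) | (432,192) |
| tin_medium | (258,163) | (452,14) |
| tin_small | (393,19) | (612,188) |
| clear lid, large | (378,301) | (613,-185) |
| clear lid, medium | (397,169) | (617,5) |
| clear lid, small | (258,298) | (440,-178) |

Two things could be taken for lid_medium: the yellow one at (345,237) and the orange one at (460,209). The clear one at (397,169) is the right choice. Next I'll refine the positions with circle fits.

```bash
cat >> h.py <<'E'
from scipy.spatial.transform import Rotation as Ro
from scipy.optimize import minimize
def pose(s):
    q=s['ee_rot']; T=np.eye(4); T[:3,:3]=Ro.from_quat([q[1],q[2],q[3],q[0]]).as_matrix(); T[:3,3]=s['eef_pos']; return T
def wshot(n=None):
    s=ctrl.sense(); p=capture('wrist'); 
    if n: save(p,n)
    return s,p
def proj(P,s,p):
    W=pose(s)@p['mount']; c=(np.asarray(P)-W[:3,3])@W[:3,:3]
    K=p['intrinsics']; rr=np.hypot(c[:,0],c[:,1]); th=np.arctan2(rr,c[:,2]); k=th/np.maximum(rr,1e-9)
    return np.c_[K[0,0]*k*c[:,0]+K[0,2],K[1,1]*k*c[:,1]+K[1,2]]
def unproj(uv,s,p,z):
    W=pose(s)@p['mount'];K=p['intrinsics'];a=(np.asarray(uv)-[K[0,2],K[1,2]])/K[0,0];r=np.hypot(*a)
    d=np.r_[np.sin(r)*a/max(r,1e-9),np.cos(r)]; d=W[:3,:3]@d; o=W[:3,3]; return o+d*(z-o[2])/d[2]
CIRC={'tin_large':[(32,26),(26.7,39)],'tin_medium':[(26,22),(20.7,35)],'tin_small':[(20,18),(14.7,31)],
'lid_large':[(32,14)],'lid_medium':[(26,14)],'lid_small':[(20,14)]}
def fit(name,xy,s,p,zoff=0,rng=14,circ=None):
    g=cv2.GaussianBlur(cv2.cvtColor(np.asarray(p['pixels']),cv2.COLOR_RGB2LAB),(0,0),1.0).astype(np.float32)
    a=np.linspace(0,2*np.pi,120,endpoint=False)
    def smp(x,y,r,z):
        q=proj(np.c_[x+r*np.cos(a),y+r*np.sin(a),np.full(120,z+zoff)],s,p).astype(np.float32)
        return cv2.remap(g,q[:,0].reshape(1,-1),q[:,1].reshape(1,-1),cv2.INTER_LINEAR,borderMode=cv2.BORDER_REPLICATE)[0]
    def f(v):
        t=0
        for r,z in (circ or CIRC[name]):
            d=np.linalg.norm(smp(*v,r+1.2,z)-smp(*v,r-1.2,z),axis=1); t+=np.mean(np.minimum(d,30))
        return -t
    best=min(((f((xy[0]+i,xy[1]+j)),xy[0]+i,xy[1]+j) for i in np.arange(-rng,rng+.1,1.5) for j in np.arange(-rng,rng+.1,1.5)))
    r=minimize(f,best[1:],method='Nelder-Mead',options=dict(initial_simplex=np.array(best[1:])+np.array([[0,0],[1,0],[0,1]]),xatol=.02))
    return r.x,r.fun
def draw(n,items,s,p):
    im=cv2.cvtColor(np.asarray(p['pixels']),cv2.COLOR_RGB2BGR); a=np.linspace(0,2*np.pi,60)
    for nm,(x,y),zo in items:
        for r,z in CIRC[nm]:
            q=proj(np.c_[x+r*np.cos(a),y+r*np.sin(a),np.full(60,z+zo)],s,p); cv2.polylines(im,[q.astype(np.int32)],True,(0,0,255),1)
    cv2.imwrite('pics/'+n+'.png',im)
G={'tin_large':(432,192),'tin_medium':(452,14),'tin_small':(612,188),'lid_large':(613,-185),'lid_medium':(617,5),'lid_small':(440,-178)}
E
python3 - <<'E'
from h import *
s,p=wshot()
it=[]
for n,g in G.items():
    v,sc=fit(n,g,s,p); print(n,v.round(1),round(sc,1)); it.append((n,v,0))
draw('w1',it,s,p)
E
```

```text
tin_large [430.1 193.1] -41.4
tin_medium [453.3   7.2] -43.9
tin_small [611.7 186.6] -53.7
lid_large [ 610.4 -187.4] -19.3
lid_medium [614.5   1.5] -20.1
lid_small [ 440.1 -171.5] -13.5
```

View pics/w1.png

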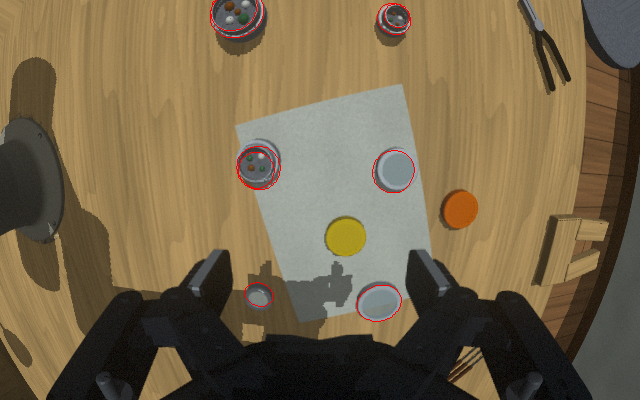

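send_rows(
  rows="1 8 0.5 9.2 0;1 8 0.5 9.2 0;1 8 0.5 9.2 0;1 8 0.5 9.2 0;1 8 0.5 9.2 0;1 8 0.5 9.2 0",
  grip_force=30,
)

```text
time_s: 2.15
eef_pos: [616.8, 4.9, 152.7]
ee_rot: [0.708, -0.0, 0.706, -0.0]
force: [0.6, 0.5, 0.0]
grip_width: 1.0
```

```bash
python3 - <<'E'
from h import *
s,p=wshot('w2'); print(s['eef_pos'],s['ee_rot'])
v,sc=fit('lid_medium',(617,5),s,p); print(v,sc)
v2,sc=fit('lid_medium',(617,5),s,p,circ=[(26,14),(22,14)]); print(v2,sc)
draw('w2',[('lid_medium',v,0)],s,p)
print([(d['location'],d['confidence']) for d in nets.spot_point(p,'lid_medium')])
print(proj([[*s['eef_pos']]],s,p))
E
```

```text
[616.81876151   4.89971239 152.74711503] [ 7.07729655e-01 -1.41344679e-04  7.06483331e-01 -1.38905524e-04]
[619.28012259   7.33487867] -20.490755081176758
[618.21040456   2.86623037] -35.73554992675781
[([623.3, 5.2, 3.0], 0.72), ([713.8, -48.8, 1.7], 0.6), ([561.0, -82.4, 0.4], 0.59), ([611.3, -188.1, -0.9], 0.25)]
[[320.97877918 255.0286775 ]]
```

View pics/w2.png

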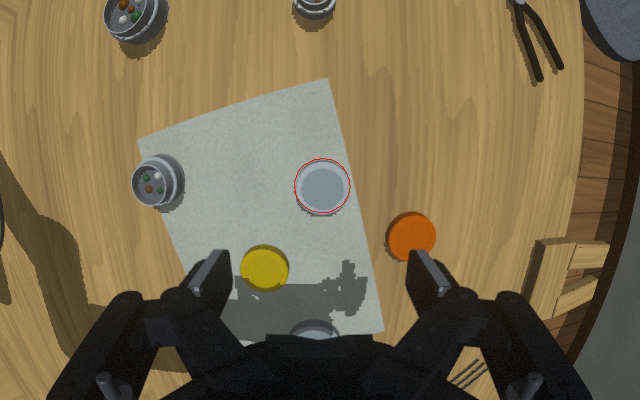

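```bash
python3 - <<'E'
import cv2
im=cv2.imread('pics/w2.png')[140:240,250:400]; cv2.imwrite('pics/w2c.png',cv2.resize(im,None,fx=5,fy=5,interpolation=cv2.INTER_CUBIC))
E
```

```text
(no output)
```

View pics/w2c.png

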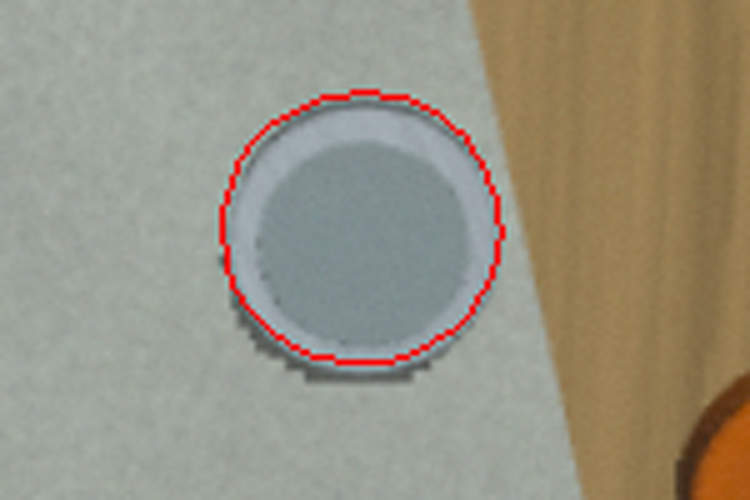

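```bash
cat >> h.py <<'E'
def lidfit(n,xy,s,p,zoff=0,rng=8):
    R=CIRC[n][0][0]
    return min(((*fit(n,xy,s,p,zoff,rng,circ=[(R,14),(R-w,14)]),w) for w in (5,6,7)),key=lambda t:t[1])
E
python3 - <<'E'
from h import *
s,p=wshot('w3')
v,sc,w=lidfit('lid_medium',(618,4),s,p); print(v,sc,w)
CIRC['lid_medium'].append((26-w,14)); draw('w3',[('lid_medium',v,0)],s,p)
im=cv2.imread('pics/w3.png')[140:240,250:400]; cv2.imwrite('pics/w3c.png',cv2.resize(im,None,fx=5,fy=5,interpolation=cv2.INTER_CUBIC))
E
```

```text
[618.86523624   3.76844024] -34.33100128173828 6
```

View pics/w3c.png

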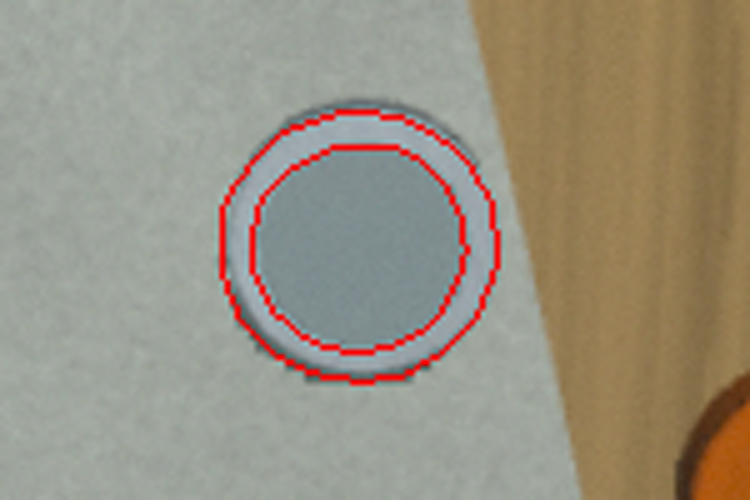

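Wrist crop: the clear lid_medium is centred at about pixel (322,188), which is (619,4) in world. The yellow and orange caps are clearly separate. I'll descend and grip it.

send_rows(
  rows="1 5 -0.1 0.2 0;1 10 -0.1 0.2 0;1 13 -0.1 0.2 0;1 14.5 -0.1 0.2 0;1 15.2 -0.1 0.2 0;1 15.2 -0.1 0.2 0;0.5 15.2 -0.1 0.2 0;0.5 15.2 -0.1 0.2 0;0.5 15.2 -0.1 0.2 0;0.5 15.2 -0.1 0.2 0;0.5 15.2 -0.1 0.2 0",
  grip_force=30,
)

```text
time_s: 3.4
eef_pos: [619.7, 3.9, 0.9]
ee_rot: [0.708, -0.0, 0.706, -0.0]
force: [-2.4, -0.1, 6.1]
grip_width: 0.587
```

```bash
python3 - <<'E'
from h import *
s,p=wshot('w4'); print(s['eef_pos'],s['force'],s['grip_width'])
save(capture('side'),'s4')
E
```

```text
[619.70567587   3.88974105   0.93035048] [-2.39514236 -0.08628117  6.10898469] 0.5872740656377892
```

View pics/w4.png

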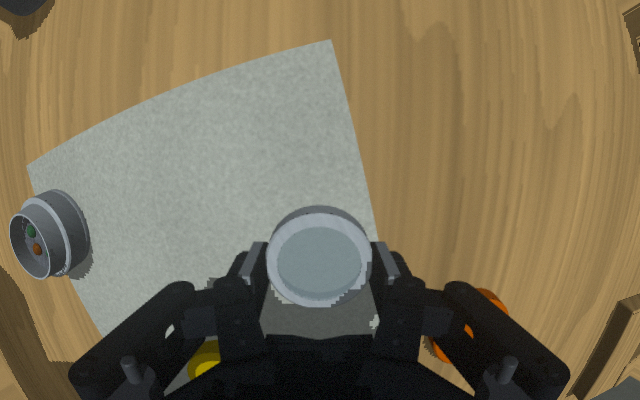

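send_rows(
  rows="0.3 0 0 0 0;0.3 -2 0 0 0;0.3 -6 0 0 0;0.3 -10 0 0 0;0.3 -10 0 0 0;0.3 -10 0 0 0",
)

```text
time_s: 4.1
eef_pos: [619.3, 4.0, 100.4]
ee_rot: [0.708, -0.0, 0.706, -0.0]
force: [1.5, -0.1, -0.9]
grip_width: 0.594
```

```bash
python3 - <<'E'
from h import *
s,p=wshot('w5'); print(s['eef_pos'],s['force'],s['grip_width'])
z=s['eef_pos'][2]-0.9
e=s['eef_pos']
v,sc,w=lidfit('lid_medium',e[:2],s,p,zoff=z); print('hand off',v-e[:2],sc,w)
draw('w5',[('lid_medium',v,z)],s,p)
t,sc=fit('tin_medium',(453,11),s,p); print(t,sc)
E
```

```text
[619.33371932   3.95902963 100.39146969] [ 1.46313453 -0.10949288 -0.94765703] 0.5937324408679068
hand off [-1.1128771   1.28668288] -44.50126647949219 6
[451.32082899  14.81046738] -46.406097412109375
```

View pics/w5.png

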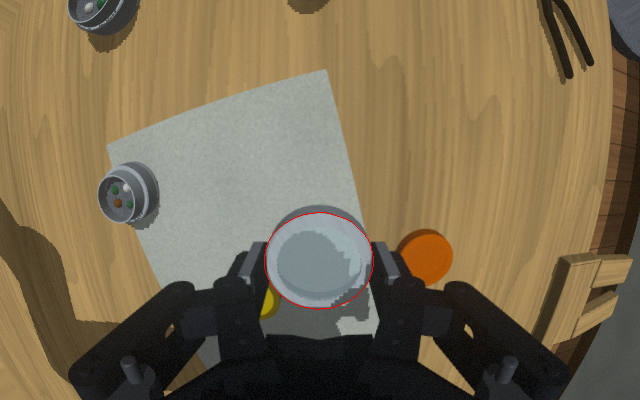

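send_rows(
  rows="0.3 0 -1.8 -5 0;0.3 0 -3.6 -10 0;0.3 0 -5.4 -14 0;0.3 0 -5.4 -16.7 0;0.3 0 -5.4 -16.7 0;0.3 0 -5.4 -16.7 0",
)

```text
time_s: 4.75
eef_pos: [452.1, -50.1, 98.9]
ee_rot: [0.707, 0.0, 0.707, -0.0]
force: [0.6, 0.2, -0.6]
grip_width: 0.59
```

```bash
python3 - <<'E'
from h import *
s,p=wshot('w6'); e=s['eef_pos'];print(e,s['force'],s['grip_width'])
t,sc=fit('tin_medium',(452,14),s,p,rng=8); print(t,sc)
z=e[2]-0.9
v,sc,w=lidfit('lid_medium',e[:2],s,p,zoff=z); print('hand off',v-e[:2],sc,w)
draw('w6',[('tin_medium',t,0),('lid_medium',v,z)],s,p)
E
```

```text
[452.05503733 -50.07214718  98.94735478] [ 0.6315968   0.15669807 -0.62695685] 0.5901138922163971
[451.76318363  16.19448785] -42.8707160949707
hand off [-1.1114328   0.89416134] -46.33667755126953 6
```

View pics/w6.png

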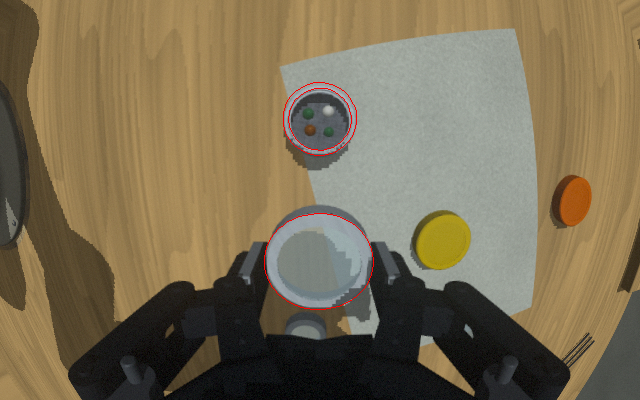

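```bash
cat >> h.py <<'E'
def crop(n,u,v,w=45,k=6):
    im=cv2.imread('pics/'+n+'.png')[max(0,v-w):v+w,max(0,u-w):u+w]; cv2.imwrite('pics/'+n+'c.png',cv2.resize(im,None,fx=k,fy=k,interpolation=cv2.INTER_CUBIC))
E
python3 -c "
from h import *
crop('w6',320,120)"
```

```text
(no output)
```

View pics/w6c.png

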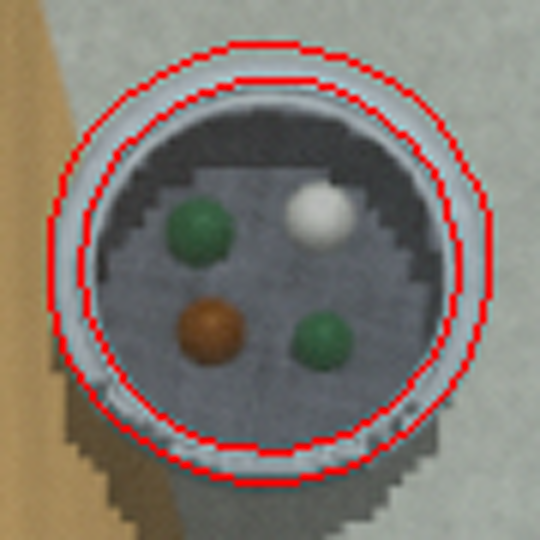

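send_rows(
  rows="0.3 0 3.5 0.1 0;0.3 0 6.4 0.1 0;0.3 2.5 6.4 0.1 0;0.3 5 6.4 0.1 0;0.3 5.7 6.4 0.1 0;0.3 5.7 6.4 0.1 0;0.3 5.7 6.4 0.1 0",
)

```text
time_s: 5.5
eef_pos: [453.8, 13.9, 42.9]
ee_rot: [0.707, -0.0, 0.707, -0.0]
force: [-1.0, 0.6, 0.7]
grip_width: 0.591
```

```bash
python3 - <<'E'
from h import *
s,p=wshot('w7'); e=s['eef_pos'];print(e,s['force'],s['grip_width'])
crop('w7',320,260,70,5)
E
```

```text
[453.80281431  13.87023149  42.90515691] [-1.00699089  0.5845175   0.69652535] 0.591083995610376
```

View pics/w7c.png

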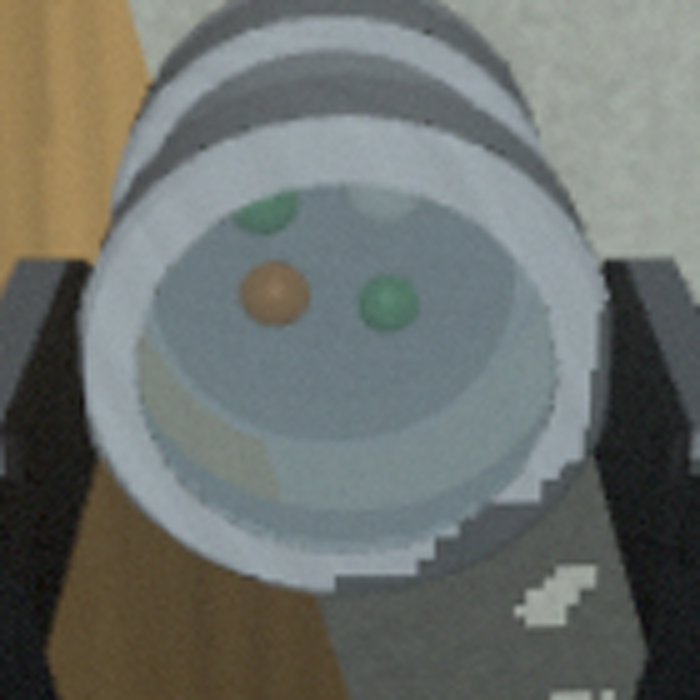

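send_rows(
  rows="0.3 0.5 0 -0.1 0;0.3 1 0 -0.1 0;0.3 1.4 0 -0.1 0;0.3 1.7 0 -0.1 0;0.3 1.85 0 -0.1 0;0.3 1.85 0 -0.1 0;0.3 1.85 0 -0.1 0",
)

```text
time_s: 6.25
eef_pos: [451.9, 14.0, 23.9]
ee_rot: [0.707, -0.0, 0.707, 0.0]
force: [-1.5, 0.2, 4.8]
grip_width: 0.589
```

```bash
python3 - <<'E'
from h import *
s,p=wshot('w8'); e=s['eef_pos'];print(e,s['force'],s['wrist_torque'])
crop('w8',320,260,70,5)
E
```

```text
[451.89762669  14.01233476  23.92623191] [-1.51695748  0.21331389  4.80546776] [ 0.04863065  0.37281119 -0.02901642]
```

View pics/w8c.png

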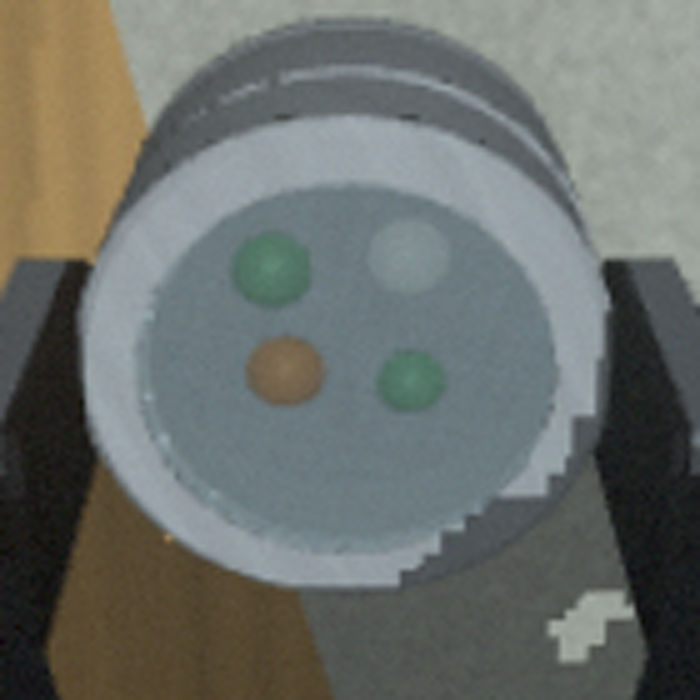

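send_rows(
  rows="0.9 0 0 0 0;0.9 0 0 0 0;0.9 0 0 0 0;0.9 -2 0 0 0;0.9 -6 0 0 0;0.9 -10 0 0 0;1 -10 -4 3 0;1 -10 -8 6 0;1 -10 -8 6 0",
)

```text
time_s: 7.2
eef_pos: [514.5, -70.0, 123.9]
ee_rot: [0.708, 0.001, 0.706, -0.002]
force: [-0.2, 0.3, -0.5]
grip_width: 0.998
```

```bash
python3 - <<'E'
from h import *
s,p=wshot('w9'); e=s['eef_pos'];print(e,s['force'],s['grip_width'])
E
```

```text
[514.52266234 -70.03213585 123.92947741] [-0.21674012  0.34483486 -0.46220389] 0.9977470250271294
```

View pics/w9.png

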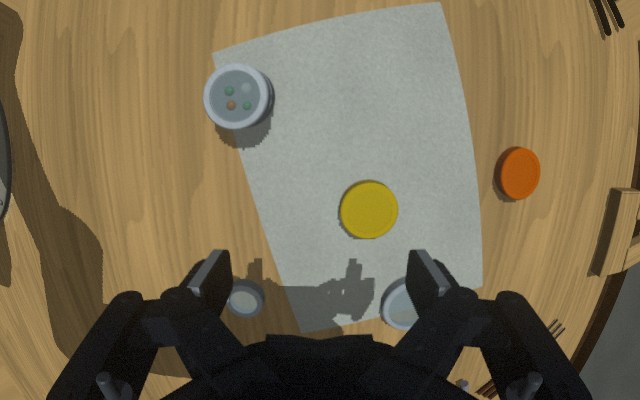

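Medium tin at (238,96) is closed and its lid sits flush. Next is lid_large, at (405,303).

send_rows(
  rows="1 -1 -4 3 0;1 -2 -8 6 0;1 -2.6 -11.7 9.7 0;1 -2.6 -11.7 9.7 0;1 -2.6 -11.7 9.7 0;1 -2.6 -11.7 9.7 0",
)

```text
time_s: 7.85
eef_pos: [608.2, -181.5, 149.3]
ee_rot: [0.707, 0.0, 0.708, 0.001]
force: [0.7, 0.4, 0.9]
grip_width: 1.0
```

```bash
python3 - <<'E'
from h import *
s,p=wshot('w10'); e=s['eef_pos'];print(e,s['force'],s['grip_width'])
v,sc,w=lidfit('lid_large',(611,-186),s,p,rng=8);print(v,sc,w)
CIRC['lid_large'].append((32-w,14));draw('w10',[('lid_large',v,0)],s,p); 
u=proj([[*v,14]],s,p)[0].astype(int);print(u);crop('w10',u[0],u[1])
E
```

```text
[ 608.15888273 -181.49364435  149.32548507] [0.7290219  0.36945184 0.9234595 ] 0.9998200317006526
[ 609.32816177 -188.67033828] -34.45379638671875 6
[321 197]
```

View pics/w10c.png

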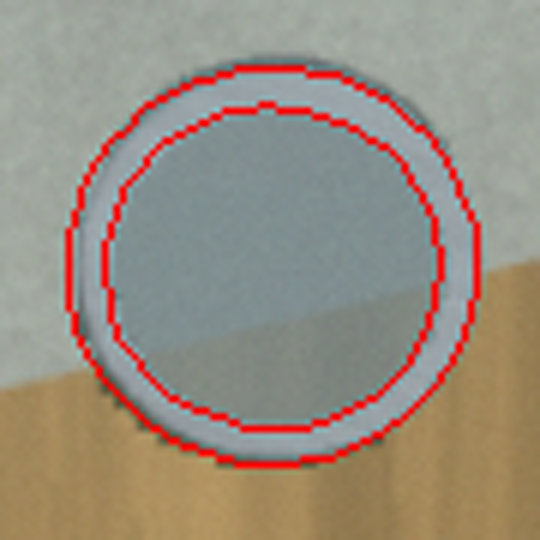

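send_rows(
  rows="1 5 -0.7 0.2 0;1 10 -0.7 0.2 0;1 13 -0.7 0.2 0;1 14.4 -0.7 0.2 0;1 15 -0.7 0.2 0;1 15 -0.7 0.2 0;0.6 15 -0.7 0.2 0;0.6 15 -0.7 0.2 0;0.4 15 -0.7 0.2 0;0.4 15 -0.7 0.2 0;0.4 15 -0.7 0.2 0",
)

```text
time_s: 9.0
eef_pos: [611.9, -190.4, 1.8]
ee_rot: [0.708, -0.0, 0.706, -0.0]
force: [-1.2, 1.3, 5.6]
grip_width: 0.73
```

```bash
python3 - <<'E'
from h import *
s,p=wshot('w11'); e=s['eef_pos'];print(e,s['force'],s['grip_width'])
E
```

```text
[ 611.86261268 -190.36398234    1.8432269 ] [-1.20140274  1.33559974  5.61125157] 0.7295736847581084
```

View pics/w11.png

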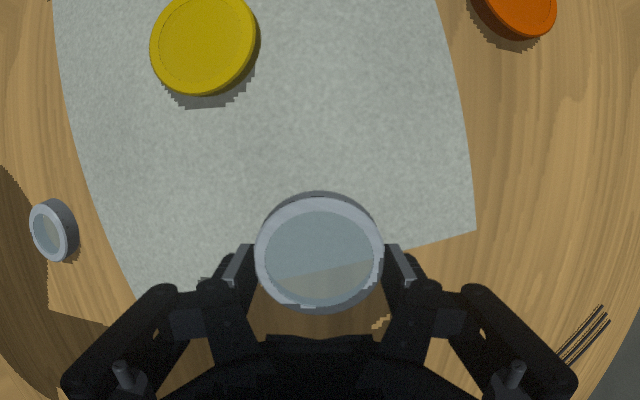

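send_rows(
  rows="0.4 -2 0 0 0;0.4 -6 0 0 0;0.4 -10.5 0 0 0;0.4 -10.5 4 -2 0;0.4 -10.5 8 -4.5 0;0.4 -10.5 12 -7 0;0.4 -10.5 16 -9 0;0.4 -10.5 20 -11.5 0;0.4 -10.5 24 -14 0;0.4 -10.5 28 -16.5 0;0.4 -10.5 31.5 -18.2 0;0.4 -10.5 31.5 -18.2 0",
)

```text
time_s: 10.25
eef_pos: [427.2, 128.0, 105.7]
ee_rot: [0.707, -0.001, 0.707, 0.002]
force: [1.0, 0.3, -0.4]
grip_width: 0.727
```

send_rows(
  rows="0.4 0 0 0 0;0.4 0 0 0 0;0.4 0 0 0 0",
)

```text
time_s: 10.55
eef_pos: [429.6, 124.1, 105.0]
ee_rot: [0.707, 0.001, 0.707, -0.001]
force: [0.0, -0.3, -0.9]
grip_width: 0.731
```

```bash
python3 - <<'E'
from h import *
s,p=wshot('w12'); e=s['eef_pos'];print(e,s['force'],s['grip_width'])
t,sc=fit('tin_large',(431,193),s,p,rng=9); print(t,sc)
z=e[2]-1.8
v,sc,w=lidfit('lid_large',e[:2],s,p,zoff=z); print('hand off',v-e[:2],sc,w)
draw('w12',[('tin_large',t,0),('lid_large',v,z)],s,p)
E
```

```text
[429.64250167 124.13457905 104.96550438] [ 0.0170641  -0.30073328 -0.8617576 ] 0.7306093442653527
[429.74041415 192.0176688 ] -52.88001251220703
hand off [-1.03837207  1.95037266] -45.89601135253906 6
```

View pics/w12.png

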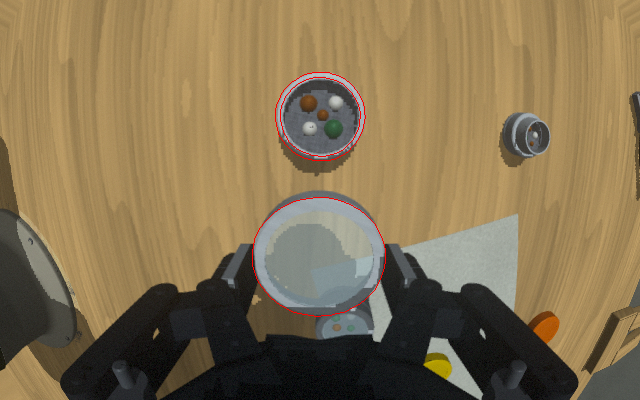

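send_rows(
  rows="0.4 0 3.5 0.1 0;0.4 0 6.6 0.1 0;0.4 2.5 6.6 0.1 0;0.4 4.5 6.6 0.1 0;0.4 5.5 6.6 0.1 0;0.4 5.5 6.6 0.1 0;0.4 5.5 6.6 0.1 0",
)

```text
time_s: 11.3
eef_pos: [430.6, 190.7, 50.4]
ee_rot: [0.707, 0.0, 0.707, -0.0]
force: [0.4, 0.0, -0.7]
grip_width: 0.731
```

```bash
python3 - <<'E'
from h import *
s,p=wshot('w13'); e=s['eef_pos'];print(e,s['force'],s['grip_width'])
crop('w13',320,260,75,5)
E
```

```text
[430.58235185 190.73112489  50.36818649] [ 4.19986002e-01  6.79428791e-04 -6.79503736e-01] 0.7306064638447833
```

View pics/w13c.png

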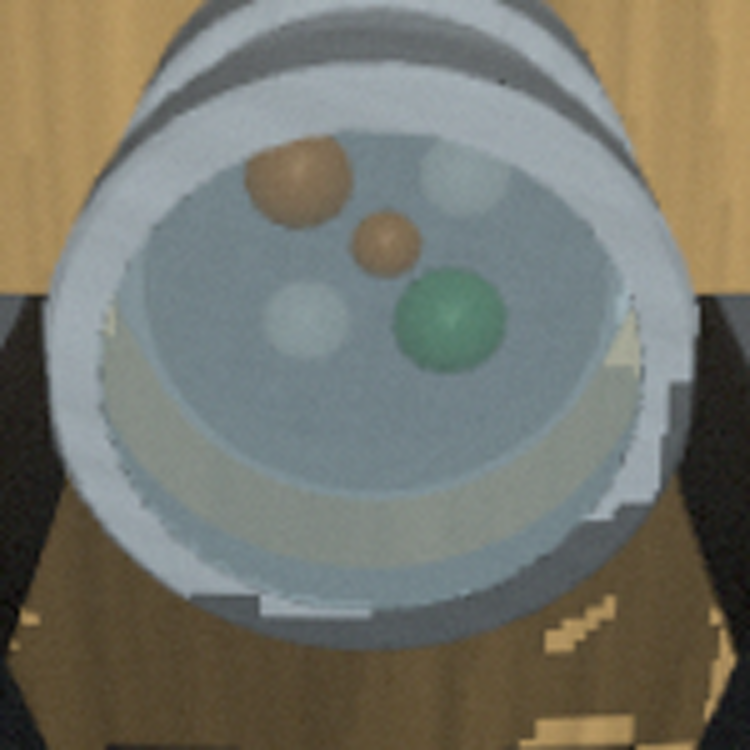

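Laterally aligned. Descending 2.15 cm.

send_rows(
  rows="0.4 0.6 0 0 0;0.4 1.2 0 0 0;0.4 1.7 0 0 0;0.4 2 0 0 0;0.4 2.15 0 0 0;0.4 2.15 0 0 0;0.4 2.15 0 0 0",
)

```text
time_s: 12.05
eef_pos: [429.9, 191.0, 28.8]
ee_rot: [0.707, -0.0, 0.707, 0.0]
force: [-4.9, -0.9, 8.6]
grip_width: 0.731
```

```bash
python3 - <<'E'
from h import *
s,p=wshot('w14'); e=s['eef_pos'];print(e,s['force'],s['wrist_torque'])
crop('w14',320,260,75,5)
E
```

```text
[429.89475289 190.96414727  28.79445588] [-4.8962977  -0.88928468  8.57059302] [-0.24737831  0.52694278 -0.02415162]
```

View pics/w14c.png

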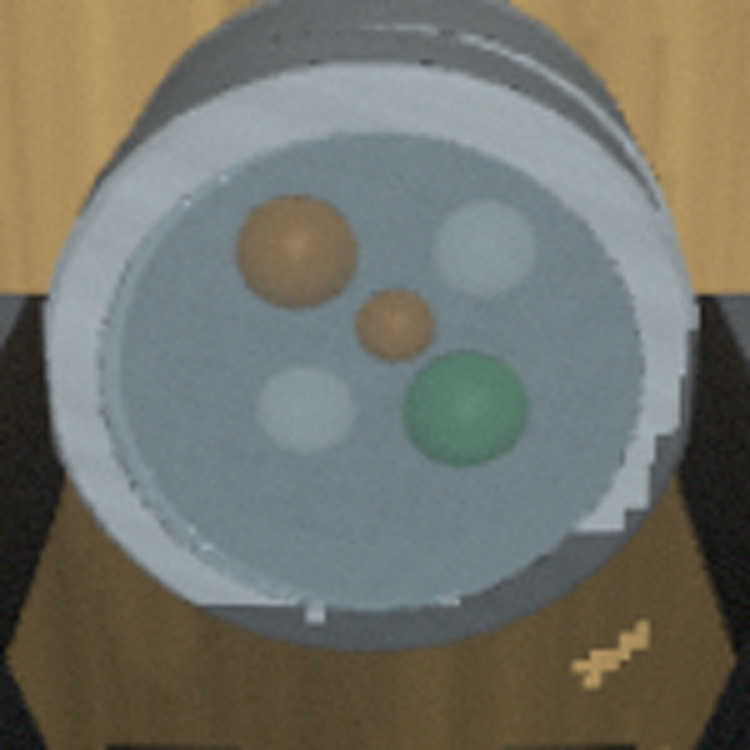

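send_rows(
  rows="1 0 0 0 0;1 0 0 0 0;1 0 0 0 0;1 -2 0 0 0;1 -6 0 0 0;1 -10 0 0 0;1 -11 -3.5 0 0;1 -12 -8 0.3 0;1 -12 -12.5 0.5 0;1 -12 -17 1 0;1 -12 -21.5 1 0;1 -12 -26 1 0",
)

```text
time_s: 13.3
eef_pos: [439.7, -70.8, 148.3]
ee_rot: [0.707, 0.0, 0.707, -0.0]
force: [0.4, -1.1, 0.2]
grip_width: 1.001
```

send_rows(
  rows="1 0 -4.5 0 0;1 0 -9 0 0;1 0 -10 0 0;1 0 -10 0 0;1 0 -10 0 0;1 0 -10 0 0",
)

```text
time_s: 13.9
eef_pos: [440.1, -167.7, 148.3]
ee_rot: [0.707, -0.0, 0.707, 0.001]
force: [0.1, 0.6, -0.5]
grip_width: 0.997
```

```bash
python3 - <<'E'
from h import *
s,p=wshot('w15'); e=s['eef_pos'];print(e,s['force'],s['grip_width'])
v,sc,w=lidfit('lid_small',(440,-177),s,p,rng=9);print(v,sc,w)
CIRC['lid_small'].append((20-w,14));draw('w15',[('lid_small',v,0)],s,p); 
u=proj([[*v,14]],s,p)[0].astype(int);print(u);crop('w15',u[0],u[1])
E
```

```text
[ 440.060654   -167.67006626  148.28902077] [ 0.10083111  0.64458818 -0.49678703] 0.9968502417577733
[ 437.66924444 -179.43865326] -46.54389953613281 6
[317 202]
```

View pics/w15c.png

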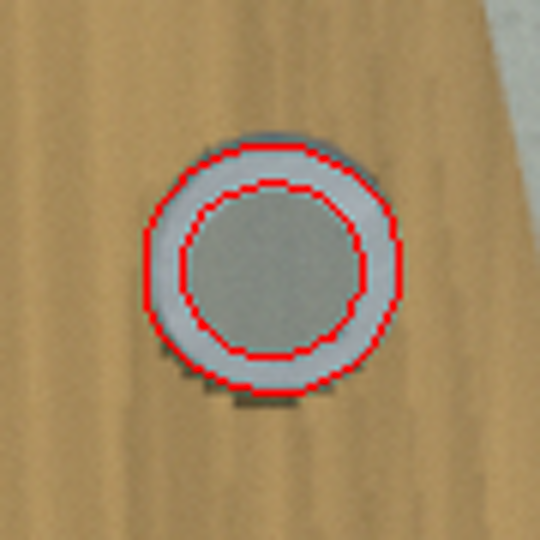

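View pics/w15.png

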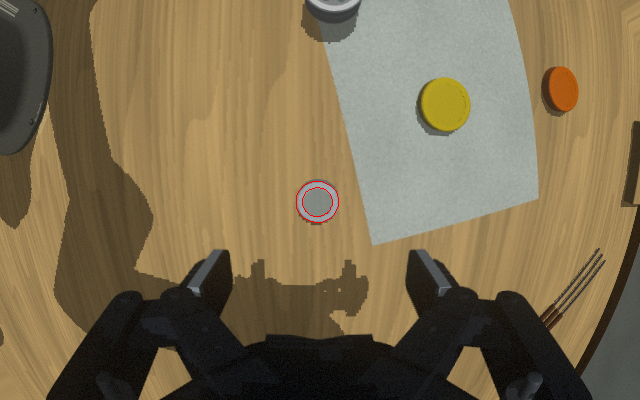

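send_rows(
  rows="0.8 5 -1.1 -0.2 0;0.8 10 -1.1 -0.2 0;0.8 12.5 -1.1 -0.2 0;0.8 14 -1.1 -0.2 0;0.8 14.7 -1.1 -0.2 0;0.8 14.7 -1.1 -0.2 0;0.3 14.7 -1.1 -0.2 0;0.3 14.7 -1.1 -0.2 0;0.2 14.7 -1.1 -0.2 0;0.2 14.7 -1.1 -0.2 0;0.2 14.7 -1.1 -0.2 0",
)

```text
time_s: 15.05
eef_pos: [438.6, -180.2, 2.5]
ee_rot: [0.708, -0.0, 0.707, -0.0]
force: [-0.8, 0.4, 6.4]
grip_width: 0.447
```

```bash
python3 - <<'E'
from h import *
s,p=wshot('w16'); e=s['eef_pos'];print(e,s['force'],s['grip_width'])
crop('w16',320,270,110,4)
E
```

```text
[ 438.56335528 -180.21798566    2.47103875] [-0.75985604  0.41315378  6.42171141] 0.4474875033965423
```

View pics/w16c.png

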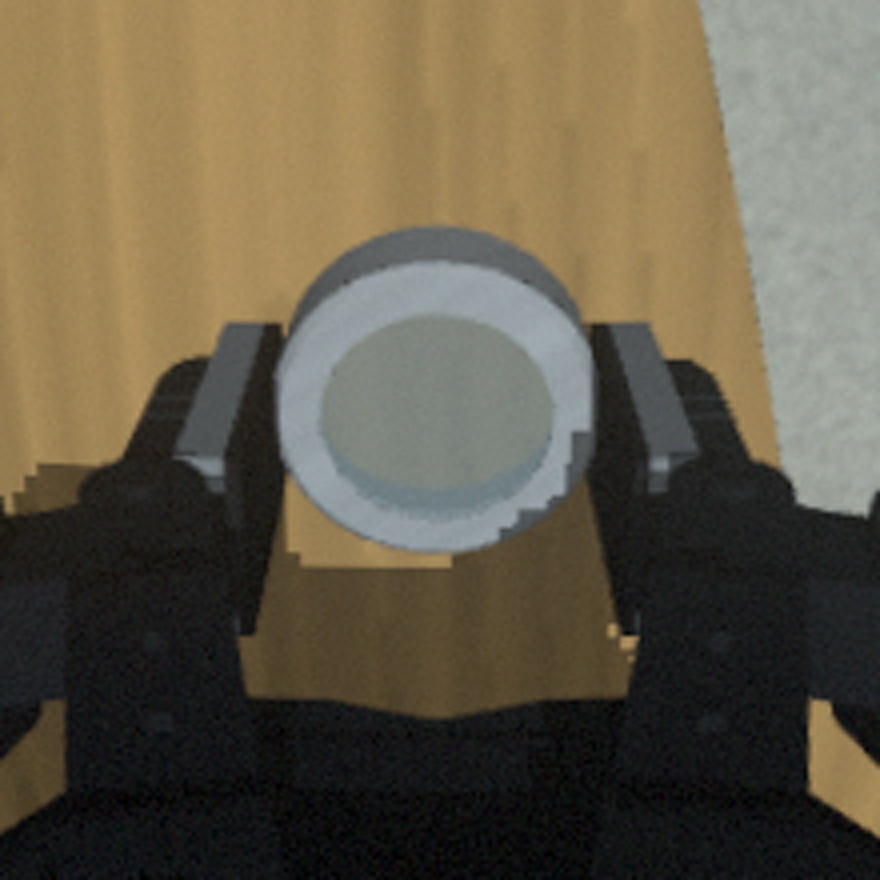

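send_rows(
  rows="0.2 -2 0 0 0;0.2 -6 0 0 0;0.2 -10 0 0 0;0.2 -10.3 4 2.2 0;0.2 -10.3 8 4.5 0;0.2 -10.3 12 7 0;0.2 -10.3 16 9.2 0;0.2 -10.3 20 11.5 0;0.2 -10.3 24 14 0;0.2 -10.3 27 16 0;0.2 -10.3 30 17.3 0;0.2 -10.3 30 17.3 0",
)

```text
time_s: 16.3
eef_pos: [611.7, 123.4, 104.7]
ee_rot: [0.708, -0.001, 0.707, 0.002]
force: [0.2, -0.8, -0.5]
grip_width: 0.449
```

send_rows(
  rows="0.2 0 0 0 0;0.2 0 0 0 0;0.2 0 0 0 0",
)

```text
time_s: 16.6
eef_pos: [610.9, 119.0, 104.7]
ee_rot: [0.707, 0.0, 0.707, -0.0]
force: [0.7, -0.4, -0.1]
grip_width: 0.445
```

```bash
python3 - <<'E'
from h import *
s,p=wshot('w17'); e=s['eef_pos'];print(e,s['force'],s['grip_width'])
t,sc=fit('tin_small',(612,187),s,p,rng=9); print(t,sc)
z=e[2]-2.5
v,sc,w=lidfit('lid_small',e[:2],s,p,zoff=z); print('hand off',v-e[:2],sc,w)
draw('w17',[('tin_small',t,0),('lid_small',v,z)],s,p)
u=proj([[*t,25]],s,p)[0].astype(int);crop('w17',u[0],u[1])
E
```

```text
[610.88580903 119.01315988 104.65633053] [ 0.69514334 -0.42100358 -0.08076415] 0.4452355995438076
[611.32514091 187.6461251 ] -51.89118194580078
hand off [-1.07984255  0.46979073] -48.09461212158203 6
```

View pics/w17.png

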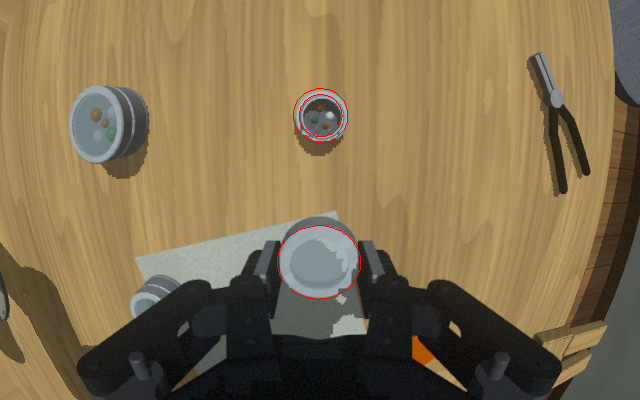

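View pics/w17c.png

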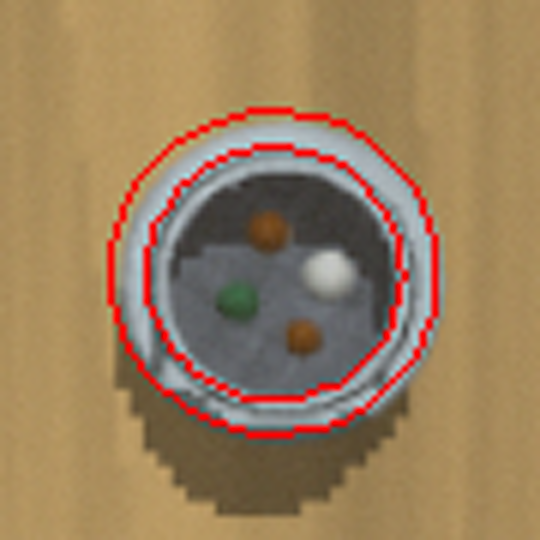

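send_rows(
  rows="0.2 0 3.5 0.2 0;0.2 0 6.7 0.2 0;0.2 2.5 6.7 0.2 0;0.2 5 6.7 0.2 0;0.2 6.2 6.7 0.2 0;0.2 6.4 6.7 0.2 0;0.2 6.4 6.7 0.2 0;0.2 6.4 6.7 0.2 0",
)

```text
time_s: 17.45
eef_pos: [613.7, 186.8, 41.7]
ee_rot: [0.708, 0.0, 0.706, -0.0]
force: [0.1, -0.5, -0.8]
grip_width: 0.45
```

```bash
python3 - <<'E'
from h import *
s,p=wshot('w18'); e=s['eef_pos'];print(e,s['force'],s['grip_width'])
crop('w18',320,260,60,6)
E
```

```text
[613.73454698 186.82999275  41.67297381] [ 0.09374356 -0.54111598 -0.81795017] 0.4504325596072677
```

View pics/w18c.png

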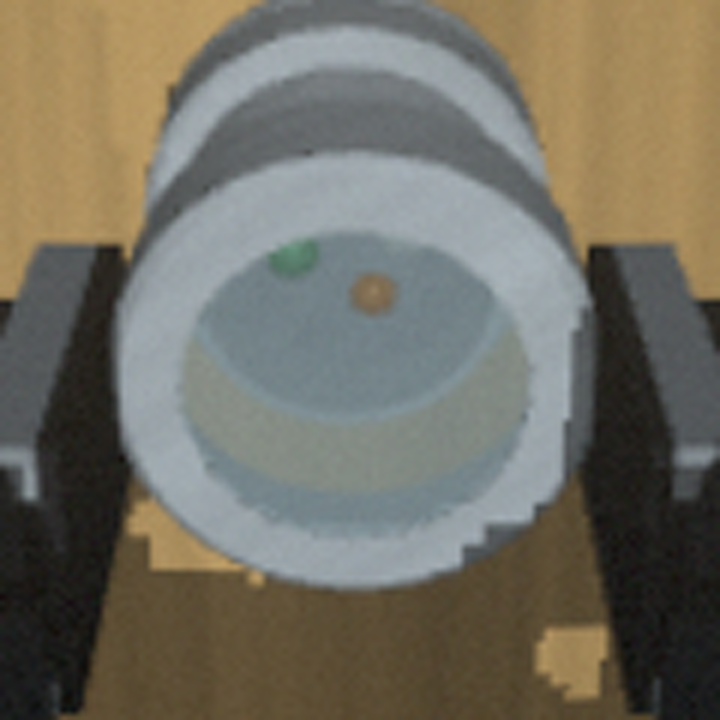

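send_rows(
  rows="0.2 0.6 0 0 0;0.2 1.1 0 0 0;0.2 1.5 0 0 0;0.2 1.8 0 0 0;0.2 2 0 0 0;0.2 2 0 0 0;0.2 2 0 0 0",
)

```text
time_s: 18.2
eef_pos: [613.2, 187.0, 21.4]
ee_rot: [0.707, -0.0, 0.707, 0.0]
force: [-4.4, -1.0, 10.1]
grip_width: 0.449
```

```bash
python3 - <<'E'
from h import *
s,p=wshot('w19'); e=s['eef_pos'];print(e,s['force'],s['wrist_torque'])
crop('w19',320,260,60,6)
E
```

```text
[613.15366288 187.04021576  21.43698394] [-4.44584932 -1.03292229 10.0560767 ] [-0.14085622  0.75867658  0.02293137]
```

View pics/w19c.png

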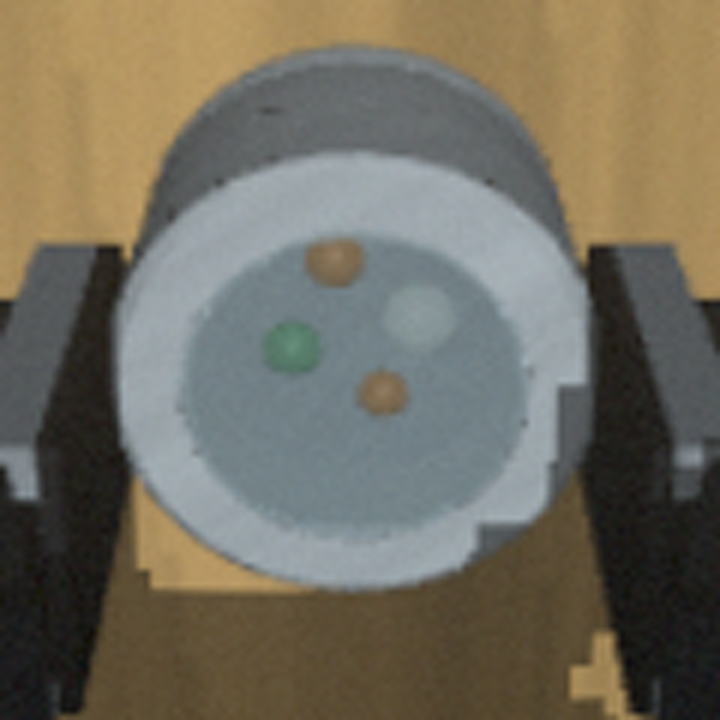

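send_rows(
  rows="0.8 0 0 0 0;0.8 0 0 0 0;0.8 0 0 0 0;0.8 -2 0 0 0;0.9 -6 0 0 0;1 -10 0 0 0;1 -12 -3.5 -3.3 0;1 -12.5 -7 -6.6 0;1 -12.5 -10.5 -10 0;1 -12.5 -14 -13.3 0;1 -12.5 -17.3 -16.1 0;1 -12.5 -17.3 -16.1 0",
)

```text
time_s: 19.45
eef_pos: [449.7, 11.7, 145.3]
ee_rot: [0.707, 0.001, 0.708, -0.001]
force: [0.7, 0.2, -0.2]
grip_width: 1.002
```

send_rows(
  rows="1 0 0 0 0;1 0 0 0 0;1 0 0 0 0",
)

```text
time_s: 19.75
eef_pos: [452.6, 14.7, 145.2]
ee_rot: [0.707, -0.0, 0.707, 0.0]
force: [-0.3, -0.4, -0.3]
grip_width: 0.998
```

```bash
python3 - <<'E'
from h import *
s,p=wshot('w20'); e=s['eef_pos'];print(e,s['force'],s['grip_width'])
v,sc,w=lidfit('lid_medium',(452,14),s,p,zoff=23,rng=6);print(v,sc,w)
CIRC['lid_medium'].append((20,14));draw('w20',[('lid_medium',v,23)],s,p); 
u=proj([[*v,37]],s,p)[0].astype(int);print(u);crop('w20',u[0],u[1],50,6)
sc=capture('scene');save(sc,'sc20'); crop('sc20',340,220,80,5); sd=capture('side');save(sd,'sd20');crop('sd20',290,180,60,6)
E
```

```text
[452.57361786  14.66626283 145.16388508] [-0.27919592 -0.43137384 -0.30755114] 0.9982220680496845
[451.08729987  14.98243197] -51.05291748046875 6
[318 197]
```

View pics/w20c.png

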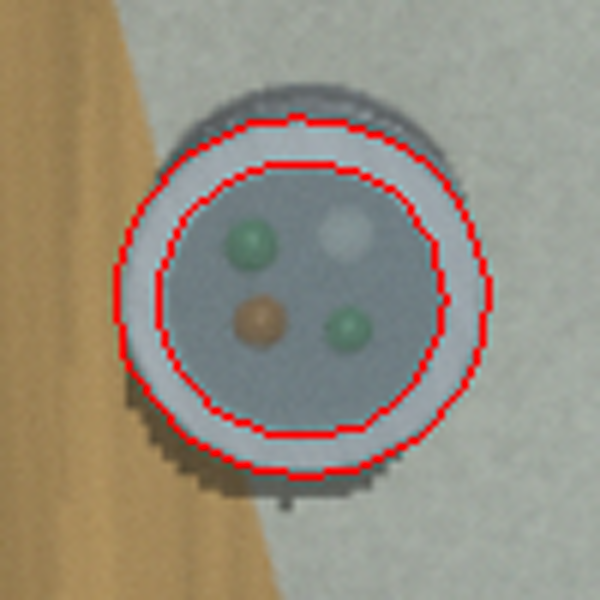

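View pics/sc20c.png

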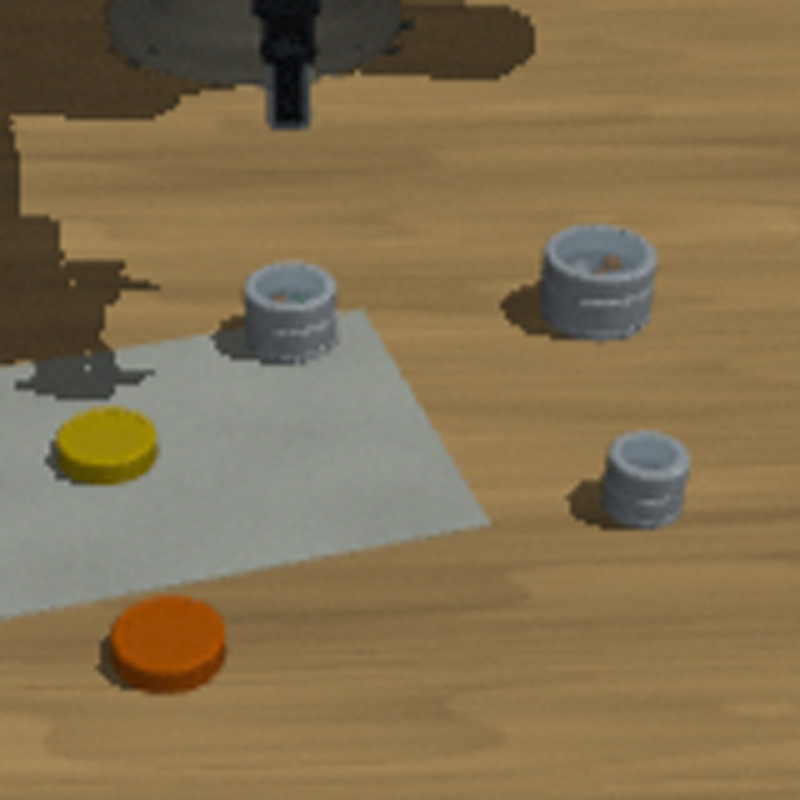

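View pics/sd20c.png

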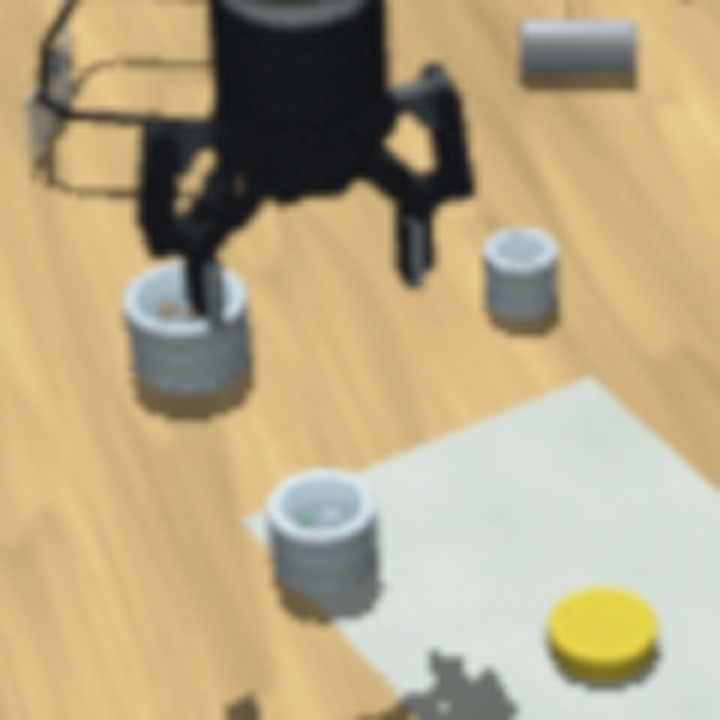

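send_rows(
  rows="1 4.5 0 0 0;1 9 0 0 0;1 12 0 0 0;1 13.7 0 0 0;1 14.4 0 0 0;1 14.4 0 0 0;0.5 14.4 0 0 0;0.5 14.4 0 0 0;0.3 14.4 0 0 0;0.3 14.4 0 0 0;0.3 14.4 0 0 0",
  grip_force=40,
)

```text
time_s: 21.0
eef_pos: [452.6, 13.9, 2.3]
ee_rot: [0.708, -0.0, 0.706, -0.0]
force: [-1.8, -0.4, 5.9]
grip_width: 0.598
```

send_rows(
  rows="0.3 -0.5 0 0 0;0.3 -1 0 0 0;0.3 -1 0 0 0",
)

```text
time_s: 21.3
eef_pos: [452.5, 13.9, 12.1]
ee_rot: [0.708, -0.0, 0.707, -0.0]
force: [0.3, -0.2, -0.9]
grip_width: 0.598
```

```bash
python3 - <<'E'
from h import *
s,p=wshot('w21'); e=s['eef_pos'];print(e,s['force'],s['grip_width'])
sd=capture('side');save(sd,'sd21');crop('sd21',290,190,60,6)
E
```

```text
[452.4547537   13.89526151  12.13753605] [ 0.31964424 -0.15510032 -0.91196175] 0.5977707473752204
```

View pics/w21.png

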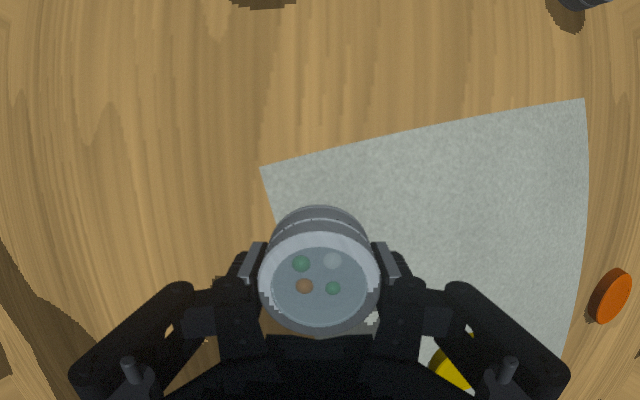

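View pics/sd21c.png

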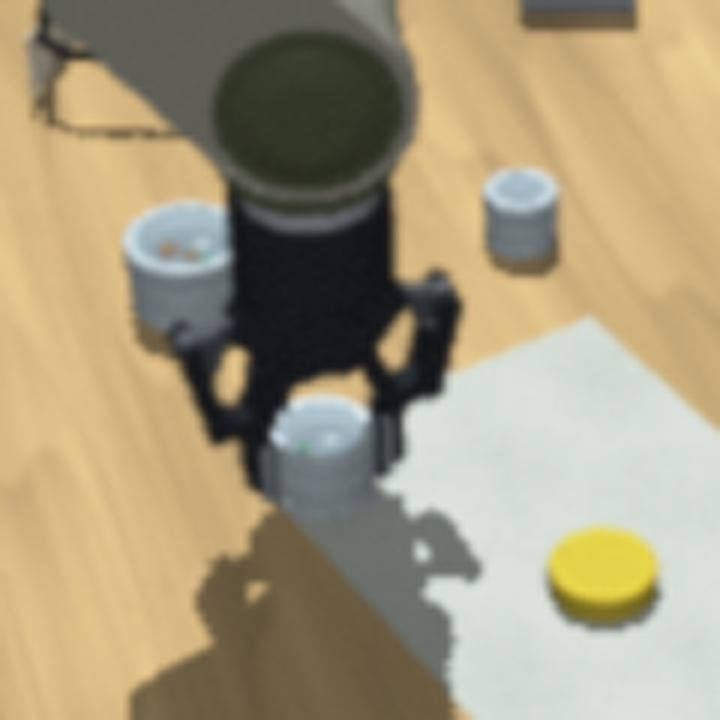

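send_rows(
  rows="0.3 -3 0 0 0;0.3 -6 0 0 0;0.3 -9.5 0 0 0;0.3 -9.5 3.5 -1 0;0.3 -9.5 7 -2.2 0;0.3 -9.5 10.1 -2.2 0;0.3 -9.5 10.1 -2.2 0;0.3 -9.5 10.1 -2.2 0;0.3 -9.5 10.1 -2.2 0",
)

```text
time_s: 22.3
eef_pos: [430.1, 114.3, 106.1]
ee_rot: [0.707, 0.0, 0.707, -0.0]
force: [0.6, 0.7, -1.3]
grip_width: 0.595
```

```bash
python3 - <<'E'
from h import *
s,p=wshot('w22'); e=s['eef_pos'];print(e,s['force'],s['grip_width'])
t,sc,w=lidfit('lid_large',(430,192),s,p,zoff=27); print(t,sc)
z=e[2]-2.3+23
v,sc,w=lidfit('lid_medium',e[:2],s,p,zoff=z); print('hand off',v-e[:2],sc,w)
draw('w22',[('lid_large',t,27),('lid_medium',v,z)],s,p)
E
```

```text
[430.05218211 114.3250873  106.14016762] [ 0.60305039  0.71872481 -1.26454676] 0.5949156835455759
[428.89272976 193.26234245] -59.08220672607422
hand off [-0.73262379  1.15818053] -57.86433792114258 6
```

View pics/w22.png

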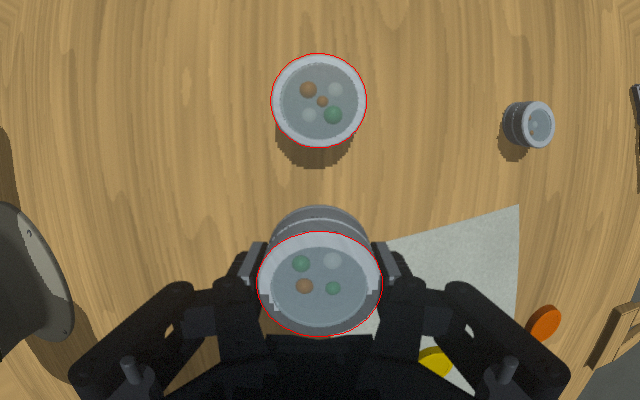

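send_rows(
  rows="0.3 0 4 0 0;0.3 0 7.7 0 0;0.3 0 7.7 0 0;0.3 2.5 7.7 0 0;0.3 4.5 7.7 0 0;0.3 5.4 7.7 0 0;0.3 5.4 7.7 0 0;0.3 5.4 7.7 0 0",
)

```text
time_s: 23.15
eef_pos: [430.5, 191.6, 52.9]
ee_rot: [0.707, 0.0, 0.707, -0.0]
force: [-0.6, 0.3, -1.0]
grip_width: 0.59
```

```bash
python3 - <<'E'
from h import *
s,p=wshot('w23'); e=s['eef_pos'];print(e,s['force'],s['grip_width'])
sd=capture('side');save(sd,'sd23');crop('sd23',265,175,60,6)
E
```

```text
[430.54130961 191.56651562  52.91897353] [-0.55813559  0.34395543 -0.96426991] 0.590168541393453
```

View pics/w23.png

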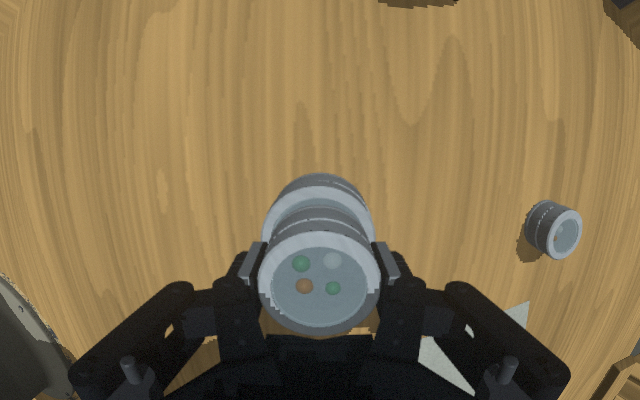

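View pics/sd23c.png

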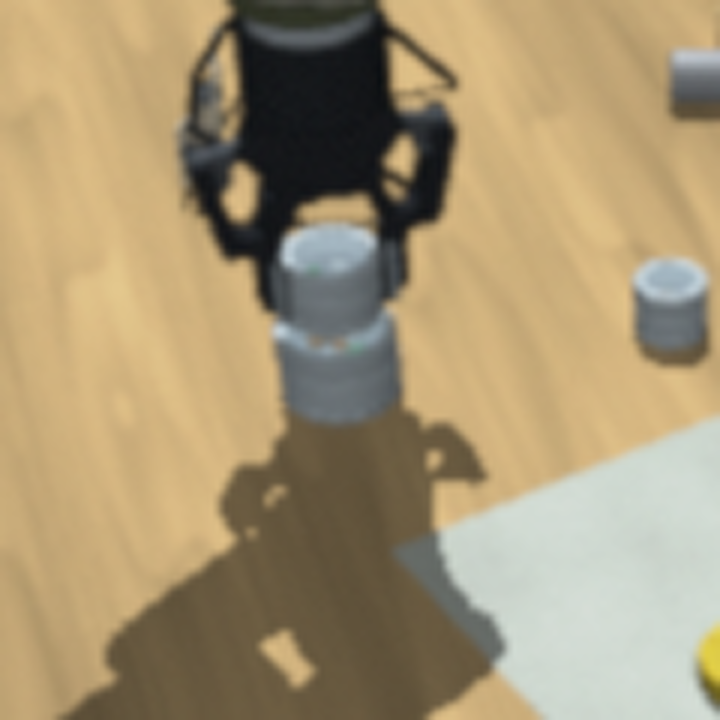

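send_rows(
  rows="0.3 0.3 0 -0.1 0;0.3 0.6 0 -0.1 0;0.3 0.8 0 -0.1 0;0.3 0.95 0 -0.1 0;0.3 0.95 0 -0.1 0;0.3 0.95 0 -0.1 0",
)

```text
time_s: 23.85
eef_pos: [429.0, 192.0, 43.3]
ee_rot: [0.707, -0.0, 0.707, 0.0]
force: [-3.2, -1.2, 7.3]
grip_width: 0.596
```

send_rows(
  rows="0.7 0 0 0 0;0.8 0 0 0 0;0.9 0 0 0 0;0.9 0 0 0 0;0.9 -2 0 0 0;1 -6 0 0 0;1 -10 0 0 0;1 -10.2 -0.2 4 0;1 -10.2 -0.5 8.5 0;1 -10.2 -0.5 13 0;1 -10.2 -0.5 17 0;1 -10.2 -0.5 18.3 0",
)

```text
time_s: 25.05
eef_pos: [614.6, 186.3, 143.9]
ee_rot: [0.707, 0.0, 0.707, -0.0]
force: [-0.1, -1.0, -0.3]
grip_width: 1.0
```

send_rows(
  rows="1 0 0 0 0;1 0 0 0 0;1 0 0 0 0",
)

```text
time_s: 25.35
eef_pos: [611.1, 187.2, 145.0]
ee_rot: [0.707, -0.0, 0.707, 0.0]
force: [-0.1, 0.6, 1.0]
grip_width: 0.997
```

```bash
python3 - <<'E'
from h import *
s,p=wshot('w24'); e=s['eef_pos'];print(e,s['force'],s['grip_width'])
v,sc,w=lidfit('lid_small',(612,187),s,p,zoff=19,rng=6);print(v,sc,w)
m,sc,w=lidfit('lid_medium',(430,192),s,p,zoff=64,rng=6);print(m,sc,w)
draw('w24',[('lid_small',v,19),('lid_medium',m,64)],s,p)
sd=capture('side');save(sd,'sd24');crop('sd24',280,170,60,6)
E
```

```text
[611.09977074 187.22334372 144.97884503] [-0.07062468  0.57637997  0.99267472] 0.9966457822809394
[611.90901935 187.48870649] -55.18411636352539 6
[427.97646787 193.35397135] -50.19841766357422 6
```

View pics/w24.png

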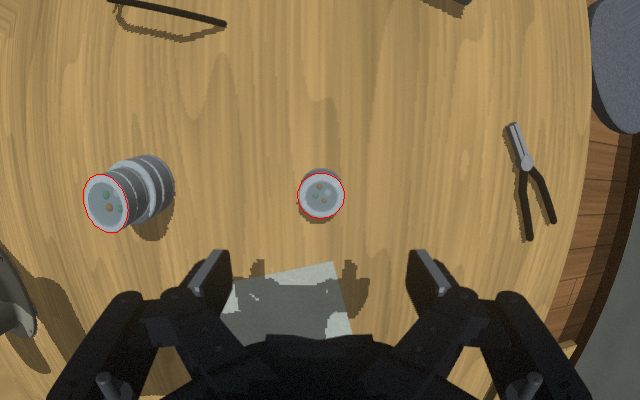

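View pics/sd24c.png

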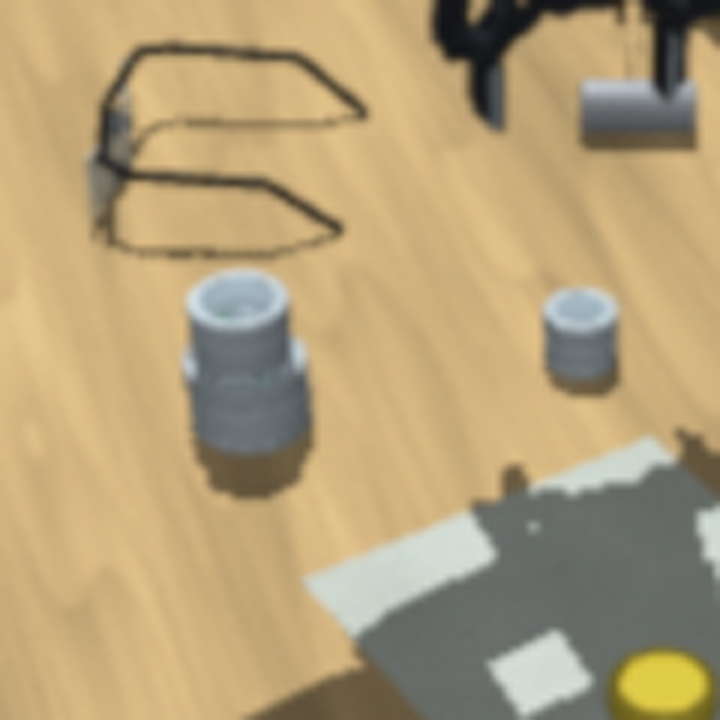

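send_rows(
  rows="0.8 4.5 0 0.2 0;0.8 9 0 0.2 0;0.8 12 0 0.2 0;0.8 13.7 0 0.2 0;0.8 14.2 0 0.2 0;0.8 14.2 0 0.2 0;0.4 14.2 0 0.2 0;0.3 14.2 0 0.2 0;0.2 14.2 0 0.2 0;0.2 14.2 0 0.2 0;0.2 14.2 0 0.2 0",
)

```text
time_s: 26.55
eef_pos: [614.7, 187.1, 4.4]
ee_rot: [0.708, 0.0, 0.706, 0.0]
force: [-2.0, -0.2, 6.2]
grip_width: 0.457
```

send_rows(
  rows="0.2 -0.5 0 0 0;0.2 -1 0 0 0;0.2 -1 0 0 0",
)

```text
time_s: 26.85
eef_pos: [614.5, 187.1, 13.8]
ee_rot: [0.708, 0.0, 0.707, 0.0]
force: [0.4, 0.0, -0.7]
grip_width: 0.454
```

```bash
python3 - <<'E'
from h import *
s,p=wshot('w25'); e=s['eef_pos'];print(e,s['force'],s['grip_width'])
sd=capture('side');save(sd,'sd25');crop('sd25',320,165,60,6)
E
```

```text
[614.48468233 187.05200493  13.82722816] [ 0.44354874  0.01508865 -0.6536951 ] 0.45438479265951276
```

View pics/w25.png

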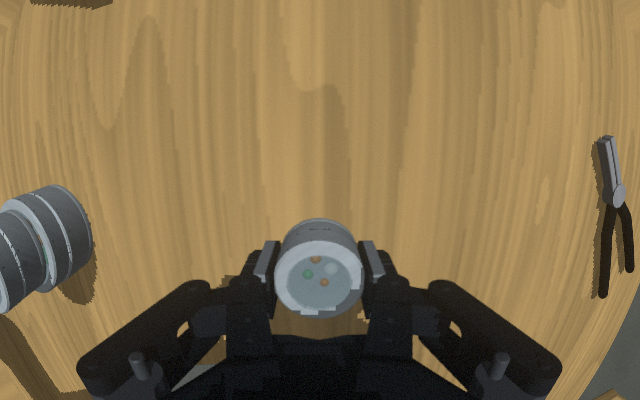

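View pics/sd25c.png

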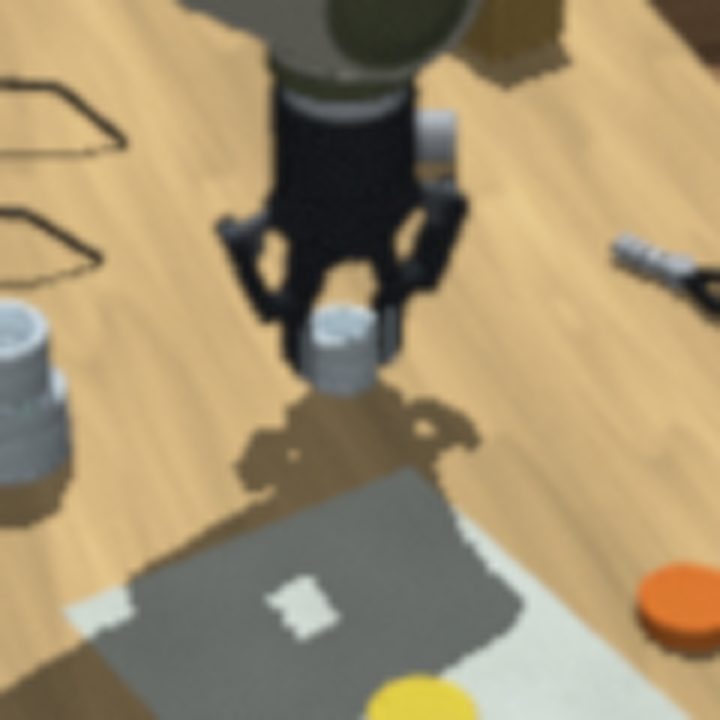

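send_rows(
  rows="0.2 -3 0 0 0;0.2 -7 0 0 0;0.2 -11 0 0 0;0.2 -13 -1 -2 0;0.2 -13 -3 -5 0;0.2 -13 -5 -8.5 0;0.2 -13 -7.2 -12 0;0.2 -13 -7.2 -15 0;0.2 -13 -7.2 -18.4 0;0.2 -13 -7.2 -18.4 0;0.2 -13 -7.2 -18.4 0;0.2 -13 -7.2 -18.4 0",
)

```text
time_s: 28.15
eef_pos: [430.9, 114.9, 142.9]
ee_rot: [0.707, 0.0, 0.707, -0.0]
force: [0.3, 0.4, -0.6]
grip_width: 0.461
```

```bash
python3 - <<'E'
from h import *
s,p=wshot('w26'); e=s['eef_pos'];print(e,s['force'],s['grip_width'])
t,sc,w=lidfit('lid_medium',(429,192),s,p,zoff=64); print(t,sc)
z=e[2]-4.4+19
v,sc,w=lidfit('lid_small',e[:2],s,p,zoff=z); print('hand off',v-e[:2],sc,w)
draw('w26',[('lid_medium',t,64),('lid_small',v,z)],s,p)
E
```

```text
[430.89819457 114.93669801 142.94665931] [ 0.32430735  0.35179308 -0.63689289] 0.4608698606919425
[428.71077278 193.16152868] -56.81267547607422
hand off [-0.80430442  0.04173294] -56.12812423706055 6
```

View pics/w26.png

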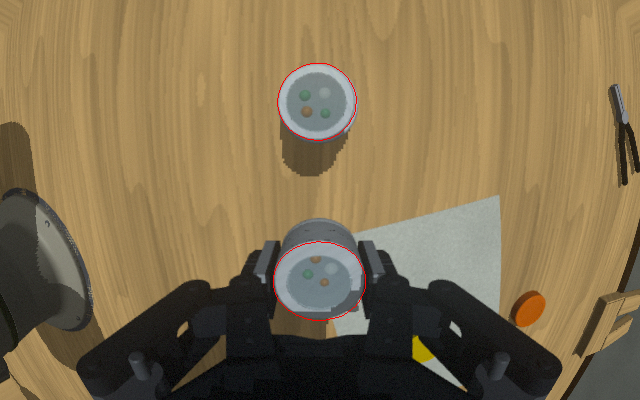

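send_rows(
  rows="0.2 0 4 -0.1 0;0.2 0 7.8 -0.1 0;0.2 0 7.8 -0.1 0;0.2 2.5 7.8 -0.1 0;0.2 4.2 7.8 -0.1 0;0.2 5.1 7.8 -0.1 0;0.2 5.1 7.8 -0.1 0;0.2 5.1 7.8 -0.1 0",
)

```text
time_s: 29.0
eef_pos: [429.6, 192.8, 92.3]
ee_rot: [0.707, 0.0, 0.707, -0.0]
force: [-0.2, 0.6, -1.0]
grip_width: 0.455
```

```bash
python3 - <<'E'
from h import *
s,p=wshot('w27'); e=s['eef_pos'];print(e,s['force'],s['grip_width'])
sd=capture('side');save(sd,'sd27');crop('sd27',262,165,60,6)
E
```

```text
[429.58581542 192.83740153  92.29724474] [-0.17619224  0.57035343 -0.97508195] 0.4550377350972264
```

View pics/sd27c.png

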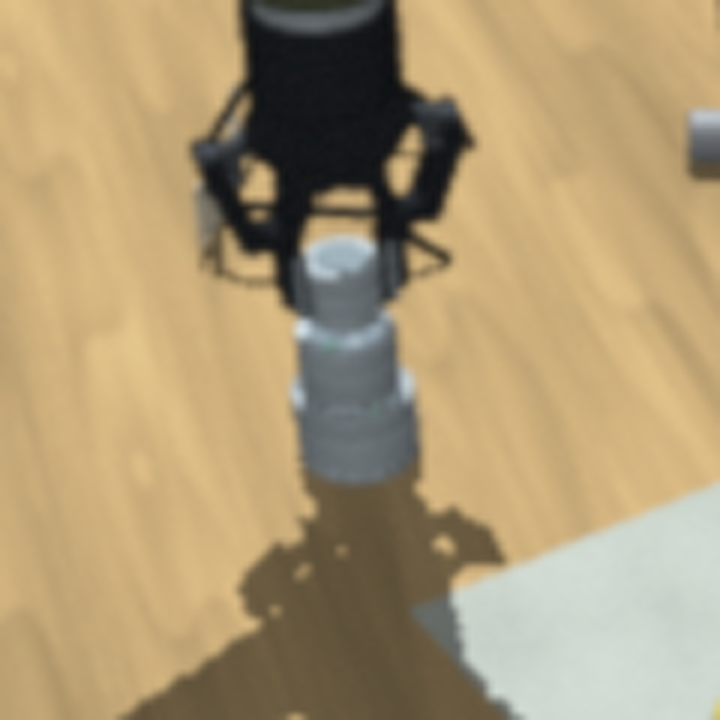

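View pics/w27.png

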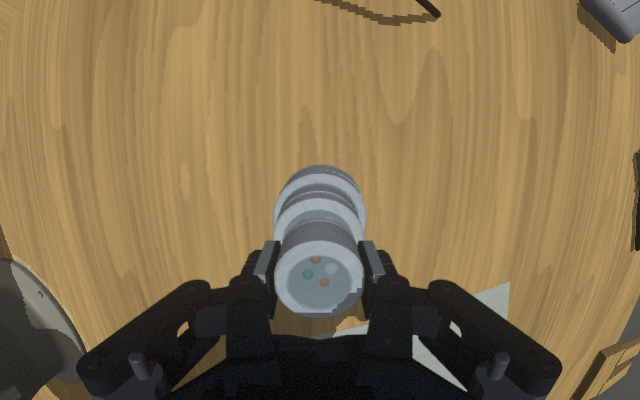

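send_rows(
  rows="0.2 0.3 0 0 0;0.2 0.6 0 0 0;0.2 0.8 0 0 0;0.2 0.95 0 0 0;0.2 0.95 0 0 0;0.2 0.95 0 0 0",
)

```text
time_s: 29.7
eef_pos: [429.0, 193.0, 82.4]
ee_rot: [0.707, -0.0, 0.707, 0.0]
force: [-1.8, -1.0, 1.0]
grip_width: 0.453
```

send_rows(
  rows="0.2 0.05 0 0 0;0.2 0.05 0 0 0;0.2 0.05 0 0 0",
)

```text
time_s: 30.0
eef_pos: [429.1, 193.0, 82.3]
ee_rot: [0.707, 0.0, 0.707, 0.0]
force: [-3.3, -0.9, 7.4]
grip_width: 0.453
```

Firm contact at 7.4 N. Releasing slowly, then retreating straight up.

send_rows(
  rows="0.6 0 0 0 0;0.8 0 0 0 0;0.9 0 0 0 0;0.9 0 0 0 0;0.9 -2 0 0 0;1 -6 0 0 0;1 -10 0 0 0;1 -10 -4 0 0;1 -10 -7 0 0;1 -10 -7 0 0;1 -10 -7 0 0;1 -10 -7 0 0",
)

```text
time_s: 31.2
eef_pos: [429.0, 123.6, 181.7]
ee_rot: [0.707, -0.0, 0.707, 0.0]
force: [-0.4, -0.4, -0.6]
grip_width: 0.999
```

```bash
python3 - <<'E'
from h import *
s,p=wshot('w28'); e=s['eef_pos'];print(e,s['force'],s['grip_width'])
t,sc,w=lidfit('lid_small',(429,193),s,p,zoff=97,rng=8); print('small',t,sc)
m,sc,w=lidfit('lid_medium',(429,192),s,p,zoff=64); print('medium',m,sc)
l,sc,w=lidfit('lid_large',(429,192),s,p,zoff=27); print('large',l,sc)
draw('w28',[('lid_small',t,97),('lid_medium',m,64),('lid_large',l,27)],s,p)
u=proj([[*t,80]],s,p)[0].astype(int);crop('w28',u[0],u[1],60,6)
sd=capture('side');save(sd,'sd28');crop('sd28',262,165,50,7); sc=capture('scene');save(sc,'sc28');crop('sc28',380,190,50,7)
E
```

```text
[428.96942638 123.56149963 181.70088391] [-0.42308634 -0.4345219  -0.60426144] 0.9986559677017998
small [428.01166188 193.22307893] -41.877994537353516
medium [429.29608356 195.83224081] -35.706512451171875
large [428.31639384 192.87769006] -37.551090240478516
```

View pics/w28c.png

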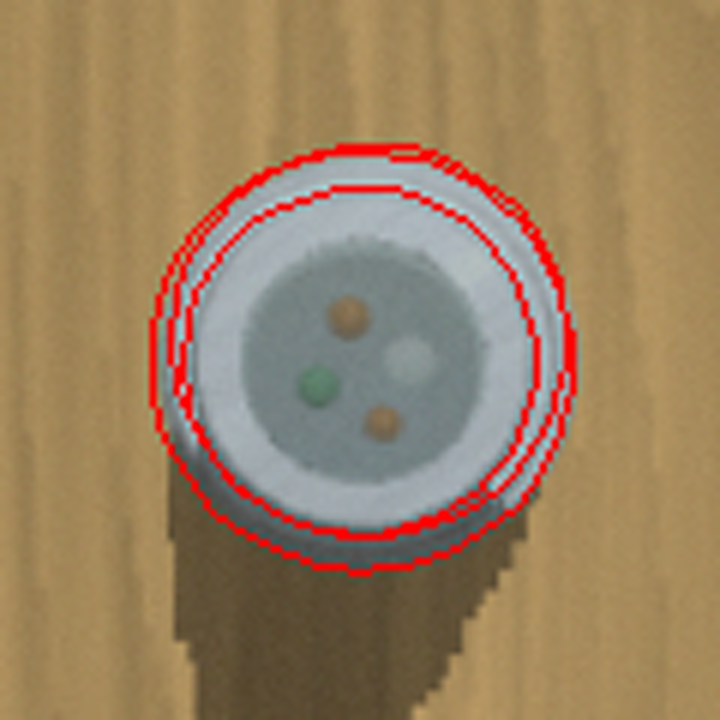

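View pics/sd28c.png

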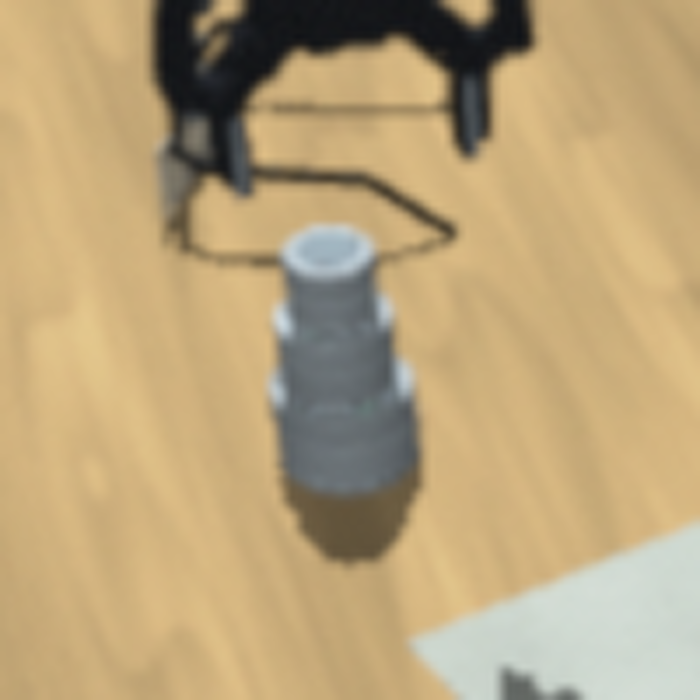

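View pics/sc28c.png

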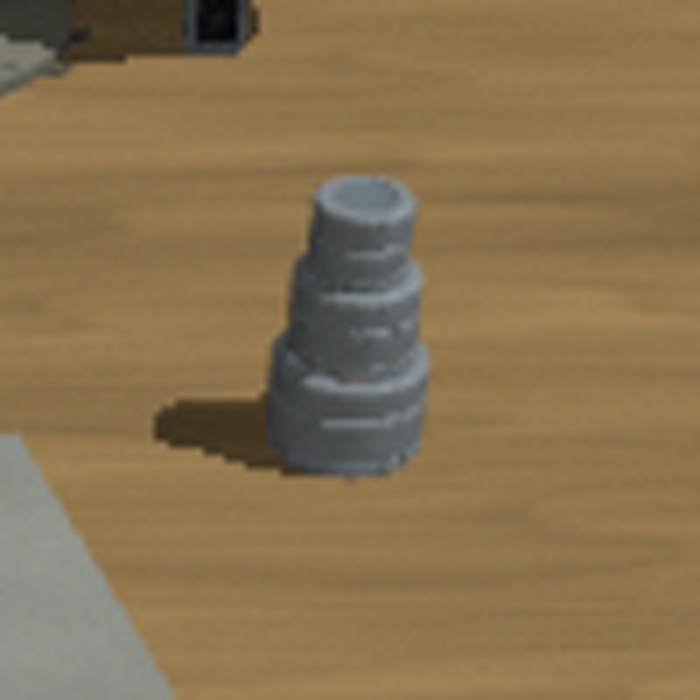

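```bash
python3 - <<'E'
from h import *
print(workorder.finish_job(), ctrl.sense()['time_s'])
E
```

```text
the job is handed in; nothing more can be done
the job is handed in; nothing more can be done
```

All three tins are closed with their clear window lids and stacked on the large tin, which I never gripped or lifted. I left the yellow and orange look-alike caps alone. The job was handed in at about 31 s of the 106 s allowed.

**Final checks:**
- **Stack:** the side, scene and wrist pictures show it upright and free-standing.
- **Lids:** each bottomed out at its home height with light contact (5–10 N) and looks flush.
- **Centring:** in the final wrist picture, the small and large lids fit to within about 0.5 mm of each other.
- **Arm:** it was clear of the stack, about 70 mm to the side and above it.

**Disagreement:** the final circle fit put the medium lid about 3 mm off in y. The small tin half-hides that edge and the fit scored low. A clearer view before the small tin went on had it within about 0.5 mm of the large one. Either value is inside the 9 mm limit.

I saw no sign that the glasses, the tile or the charcoal block had moved, but I didn't measure them again at the end.

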